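# Load the spice organiser

### The job

Pull out the organiser's tray, stand every spice tin from the counter upright in a slot of its own, all the way down, and press each tin's lid down until it is fully home. When all the tins are standing in the pulled-out tray with their lids home, push the tray all the way back in. Leave the other things on the counter where they are.

Things in the scene. Friction and masses are not known exactly. Their poses are not given: they have to be found in the camera images.
- tray (a joint): slide of the organiser's tray, m: 0 = fully in, 0.15 = fully out; stiff enough to stay where it is left
- organiser: white plastic organiser fixed on the counter, an open-fronted housing 330 mm wide (its y), 210 deep (its x, away from the robot), 132 tall with a roof (underside 125 mm above the counter, top 132). Origin on the counter at the middle of its front edge; the tray slides out along its -x, towards the robot. It may stand slightly turned.
- tray_handle (a point): middle of the tray's steel bar handle, a 12 mm round bar 110 mm long along the tray's y, 100 mm above the counter, 39 mm clear in front of the tray's grey front panel (8 mm thick, top edge 108 mm above the counter). Moves with the tray; axes as the organiser's.
- slot1 (a point): centre of the floor of slot 1 of 4 in the tray (numbered along the tray's y, 76 mm apart): rectangular, 70 mm along the tray's x, 48 mm along its y, 25 mm deep; floor 14 mm above the counter. It is under the roof while the tray is in and moves with it; axes as the organiser's.
- slot2 (a point): centre of the floor of slot 2 of 4 in the tray (numbered along the tray's y, 76 mm apart): rectangular, 70 mm along the tray's x, 48 mm along its y, 25 mm deep; floor 14 mm above the counter. It is under the roof while the tray is in and moves with it; axes as the organiser's.
- slot3 (a point): centre of the floor of slot 3 of 4 in the tray (numbered along the tray's y, 76 mm apart): rectangular, 70 mm along the tray's x, 48 mm along its y, 25 mm deep; floor 14 mm above the counter. It is under the roof while the tray is in and moves with it; axes as the organiser's.
- slot4 (a point): centre of the floor of slot 4 of 4 in the tray (numbered along the tray's y, 76 mm apart): rectangular, 70 mm along the tray's x, 48 mm along its y, 25 mm deep; floor 14 mm above the counter. It is under the roof while the tray is in and moves with it; axes as the organiser's.
- tin1: slim rectangular steel spice tin, 64 mm along its x, 42 mm along its y; steel part 90 mm high, then the lid. Origin at the centre of its underside, z up towards the lid. 112 mm high in all with the lid proud, 104 mm with it home. 3 or 4 such tins are there; an absent one reads None.
- tin2: slim rectangular steel spice tin, 64 mm along its x, 42 mm along its y; steel part 90 mm high, then the lid. Origin at the centre of its underside, z up towards the lid. 112 mm high in all with the lid proud, 104 mm with it home. 3 or 4 such tins are there; an absent one reads None.
- tin3: slim rectangular steel spice tin, 64 mm along its x, 42 mm along its y; steel part 90 mm high, then the lid. Origin at the centre of its underside, z up towards the lid. 112 mm high in all with the lid proud, 104 mm with it home. 3 or 4 such tins are there; an absent one reads None.
- tin4: slim rectangular steel spice tin, 64 mm along its x, 42 mm along its y; steel part 90 mm high, then the lid. Origin at the centre of its underside, z up towards the lid. 112 mm high in all with the lid proud, 104 mm with it home. 3 or 4 such tins are there; an absent one reads None.
- tin1_cap (a joint): press-on lid of tin1 (62 x 40 mm aluminium block 14 mm high), m: about 0 = standing 8 mm proud, 0.008 = fully home. It moves with some 4 N and stays where it is left.
- tin2_cap (a joint): press-on lid of tin2 (62 x 40 mm aluminium block 14 mm high), m: about 0 = standing 8 mm proud, 0.008 = fully home. It moves with some 4 N and stays where it is left.
- tin3_cap (a joint): press-on lid of tin3 (62 x 40 mm aluminium block 14 mm high), m: about 0 = standing 8 mm proud, 0.008 = fully home. It moves with some 4 N and stays where it is left.
- tin4_cap (a joint): press-on lid of tin4 (62 x 40 mm aluminium block 14 mm high), m: about 0 = standing 8 mm proud, 0.008 = fully home. It moves with some 4 N and stays where it is left.
- tawa: cast iron tawa, flat black disc 230 mm across with a handle, lying by; not to be disturbed. Origin under the disc's centre
- tumbler: black plastic tumbler, 72 mm across, 110 high; not to be disturbed. Origin under its centre
- bowl_big: aluminium bowl, 150 mm across, 55 high, with a smaller one nested in it; not to be disturbed. Origin under its centre
- bowl_small: aluminium bowl, 110 mm across, nested in the big one; not to be disturbed
- ladle: steel ladle lying on the counter, 290 mm long; not to be disturbed. Origin 50 mm from the cup's centre, handle along its -x
- jar: closed amber glass jar, 68 mm across, 100 high; not to be disturbed. Origin under its centre
- trivet: round wooden trivet, 110 mm across, 20 high; not to be disturbed. Origin under its centre

How it is judged (in metres and radians):
On the way, in this order (a step that is already met when the one before it is completed fails the run):
1. the tray has been pulled out (value of joint tray above 0.125 m), for 0.2 s.
2. with the tray out, every tin stands in a slot with its lid home (value of joint tray above 0.11 m and ((horizontal distance between tin1 and slot1 below 0.008 m and z of tin1 in the frame of slot1 below 0.006 m) or (horizontal distance between tin1 and slot2 below 0.008 m and z of tin1 in the frame of slot2 below 0.006 m) or (horizontal distance between tin1 and slot3 below 0.008 m and z of tin1 in the frame of slot3 below 0.006 m) or (horizontal distance between tin1 and slot4 below 0.008 m and z of tin1 in the frame of slot4 below 0.006 m)) and angle between each of tin1, tin2, tin3, tin4's own z axis and vertical below 0.12 rad and value of joint each of tin1_cap, tin2_cap, tin3_cap, tin4_cap above 0.006 m and ((horizontal distance between tin2 and slot1 below 0.008 m and z of tin2 in the frame of slot1 below 0.006 m) or (horizontal distance between tin2 and slot2 below 0.008 m and z of tin2 in the frame of slot2 below 0.006 m) or (horizontal distance between tin2 and slot3 below 0.008 m and z of tin2 in the frame of slot3 below 0.006 m) or (horizontal distance between tin2 and slot4 below 0.008 m and z of tin2 in the frame of slot4 below 0.006 m)) and ((horizontal distance between tin3 and slot1 below 0.008 m and z of tin3 in the frame of slot1 below 0.006 m) or (horizontal distance between tin3 and slot2 below 0.008 m and z of tin3 in the frame of slot2 below 0.006 m) or (horizontal distance between tin3 and slot3 below 0.008 m and z of tin3 in the frame of slot3 below 0.006 m) or (horizontal distance between tin3 and slot4 below 0.008 m and z of tin3 in the frame of slot4 below 0.006 m)) and ((horizontal distance between tin4 and slot1 below 0.008 m and z of tin4 in the frame of slot1 below 0.006 m) or (horizontal distance between tin4 and slot2 below 0.008 m and z of tin4 in the frame of slot2 below 0.006 m) or (horizontal distance between tin4 and slot3 below 0.008 m and z of tin4 in the frame of slot3 below 0.006 m) or (horizontal distance between tin4 and slot4 below 0.008 m and z of tin4 in the frame of slot4 below 0.006 m))), for 0.2 s.
At the end, for the whole second after the job is handed in: the tray is fully in (within 8 mm), every tin present stands upright (within 0.12 rad) on the floor of a slot (within 8 mm of its centre, 6 mm of its floor) with its lid home (within 2 mm), at rest (value of joint tray below 0.008 m and ((horizontal distance between tin1 and slot1 below 0.008 m and z of tin1 in the frame of slot1 below 0.006 m) or (horizontal distance between tin1 and slot2 below 0.008 m and z of tin1 in the frame of slot2 below 0.006 m) or (horizontal distance between tin1 and slot3 below 0.008 m and z of tin1 in the frame of slot3 below 0.006 m) or (horizontal distance between tin1 and slot4 below 0.008 m and z of tin1 in the frame of slot4 below 0.006 m)) and angle between each of tin1, tin2, tin3, tin4's own z axis and vertical below 0.12 rad and value of joint each of tin1_cap, tin2_cap, tin3_cap, tin4_cap above 0.006 m and ((horizontal distance between tin2 and slot1 below 0.008 m and z of tin2 in the frame of slot1 below 0.006 m) or (horizontal distance between tin2 and slot2 below 0.008 m and z of tin2 in the frame of slot2 below 0.006 m) or (horizontal distance between tin2 and slot3 below 0.008 m and z of tin2 in the frame of slot3 below 0.006 m) or (horizontal distance between tin2 and slot4 below 0.008 m and z of tin2 in the frame of slot4 below 0.006 m)) and ((horizontal distance between tin3 and slot1 below 0.008 m and z of tin3 in the frame of slot1 below 0.006 m) or (horizontal distance between tin3 and slot2 below 0.008 m and z of tin3 in the frame of slot2 below 0.006 m) or (horizontal distance between tin3 and slot3 below 0.008 m and z of tin3 in the frame of slot3 below 0.006 m) or (horizontal distance between tin3 and slot4 below 0.008 m and z of tin3 in the frame of slot4 below 0.006 m)) and ((horizontal distance between tin4 and slot1 below 0.008 m and z of tin4 in the frame of slot1 below 0.006 m) or (horizontal distance between tin4 and slot2 below 0.008 m and z of tin4 in the frame of slot2 below 0.006 m) or (horizontal distance between tin4 and slot3 below 0.008 m and z of tin4 in the frame of slot3 below 0.006 m) or (horizontal distance between tin4 and slot4 below 0.008 m and z of tin4 in the frame of slot4 below 0.006 m)) and linear speed of each of tin1, tin2, tin3, tin4 below 0.02 m/s); the robot touches nothing.
It fails at once if another thing on the counter was moved more than 30 mm (distance of any of tawa, tumbler, bowl_big, bowl_small, ladle, jar, trivet from where it was at the start of the episode above 0.03 m).
Of tin1, tin2, tin3, tin4 only 3 to 4 are there at a start; the rules pass over those that are not, and their reading is None.
At some moment in a run one of tin1, tin2, tin3, tin4 may be knocked a few centimetres aside while the robot is not near it.
Once in a run the grip may slacken for a moment while it holds something.
It also fails if it takes over 210 s, if anything falls off the work surface, if the arm or the gripper's body presses on something with over 40 N, if the wrist force passes 120 N, or if a joint passes its speed limit or range.

### The arm

A 7-joint arm with a two-finger parallel gripper is mounted at the origin on the work surface. World frame = base frame: x ahead of the robot, y to its left, z up, the work surface at z = 0. Lengths are in m, angles in degrees, forces in N, time in s.
With the tool pointing down it reaches from about 0.425 to 0.875 m from the base axis. Payload 4.7 kg.
Tool frame: the origin (TCP) lies at the very end of the fingers, on their centre line; the grasp point (between the pads) lies 19 mm behind it; z points along the fingers, y is the line along which they close (so a half turn about z gives the same grasp; the last joint's range is limited). The gripper opens to 87 mm and grips with 3 to 60 N. Pads are 19 mm wide; open, the fingers measure 117 mm over their backs; the gripper's body (75 mm by 190 mm) begins 51 mm behind the grasp point.
Start: joints at [-69.265, 18.392, -4.016, 83.108, 1.295, 78.541, -3.26], TCP at [0.222, 0.611, 0.223] pointing down, gripper open.
Joint ranges: [-163.93, 163.93], [-17.29, 119.83], [-79.2, 71.16], [3.27, 140.29], [-89.18, 269.18], [5.43, 117.66], [-154.24, 154.24]. Speed limits (degrees/s): [147.25, 147.25, 180, 180, 180, 180, 180].

### API

Orientations are given as [roll, pitch, yaw] about the fixed x, y, z axes, in that order (R = Rz(yaw) Ry(pitch) Rx(roll)).
In Python, from cell import get_obs, cams, ticket, finder gives the robot as it stands.
- The arm moves only by the shell command python3 -m creep 'ROWS' [FORCE]. ROWS is text: rows parted by semicolons, each of 5 numbers parted by spaces: the shift along the world's x, y, z in m, then the turn about the world's z in degrees, then the finger opening in m, from 0 to 0.087. A call has 1 to 8 rows; each row shifts and turns the commanded pose from where the row before left it; what a row does not reach is not made up. A row lasts 1/8 s, in which the tool goes at most 62.5 mm and 10.7 degrees, less where a joint would pass 70% of its speed; a pose out of reach is approached as far as the arm can. A call with a gripper value outside its range is refused whole. The fingers move at their own pace and stop on an object; FORCE is the grip in N (left out, the last holds). Time passes only in rows, so rows that do not move let the fingers close. It gives the time, the measured TCP pose, the force, the opening and the grip force at its end, in the units of the state.
- get_obs(): the state, without advancing time (a new reading comes with each control period).
- cams.read_camera(name): name is "scene" or "top" or "wrist"; returns the picture (400x640x3 uint8, red, green, blue); there is no depth.
- cams.calibration(name): a dict with "fx", "fy", "cx", "cy" (pixels), "extrinsics" (4x4, takes a point from world to camera coordinates). Camera axes: x right, y down, z forward; pixel columns grow to the right and rows downward; lengths in m; the calibration is good to about 2 mm. A picture is of the moment at which its call begins: read the wrist's pose just before it. calibration takes no time and is no camera call; for the wrist camera it gives the pose at the moment of the call.
- ticket.sign_off(): hands the job in; it is judged then, once.
Trained networks look in the newest picture that a camera, given by its name, has taken for a name from the list of things; names that differ only in an ending like _2 or _b are one class to them, and where a whole thing is asked for, a point or a joint stands for the part that bears it (a point fixed in the world has none). Each returns a list of dicts, best first, with "p" (0 to 1); they miss things now and then, are a little off and sometimes report something else, mostly with a low value. They report only what shows in the picture. A call takes as long as a camera call.
- finder.masks_of(name, camera): "mask" (400x640 bool, what is visible of it) and "xy" ([column, row] in pixels, amid what is visible of it).
- finder.tip_of(name, camera): "xy" ([column, row] in pixels: a listed point, or the origin of a listed thing).
The state is a dict: "time_s": time; "qpos": joint angles; "joint_velocities": joint speeds; "effort": joint torques, N m; "tool_pos": TCP position; "tool_rot": TCP orientation; "force": force on the tool from outside, world axes, zero at the start; "wrist_torque": the same for the moment, N m; "grip_width": finger opening in m; "grasp_force": force on a finger pad.
Only numpy, scipy, OpenCV 4.12 (cv2) and the standard library are available. Lean on these libraries where they do the work, as an engineer would, in place of code of your own. Each camera call takes 0.05 s, during which the arm holds its last target. There are 200 camera calls.

## Working session

There is one attempt and no reset: what is moved stays moved. The work goes in short steps, Python scripts to look and compute and a shell command to move; the robot and the scene stay as the last step left them, time stands still between calls to the robot, and variables do not carry over. Pictures are saved under pics/ and viewed, at most 14 in all, crops included, and the job is handed in when it is done.

```bash
mkdir -p pics; ls; python3 - <<'E'
from cell import get_obs,cams,finder
import cv2
o=get_obs();print(o)
for c in ["scene","top"]:
    im=cams.read_camera(c);cv2.imwrite(f"pics/{c}0.png",im[:,:,::-1])
    k=cams.calibration(c);print(c,k)
    for n in ["tin1","organiser","tray_handle","slot1","slot4","tawa","tumbler","bowl_big","ladle","jar","trivet"]:
        print(n,[(round(d["p"],2),[round(float(v)) for v in d["xy"]]) for d in finder.tip_of(n,c)][:6])
E
```

```text
pics
{'time_s': 0.0, 'qpos': array([-69.2634803 ,  18.44086177,  -4.01621388,  83.17645806,
         1.29438635,  78.54148057,  -3.2600295 ]), 'joint_velocities': array([0.02027661, 0.01343115, 0.03874972, 0.0298593 , 0.08527128,
       0.00868199, 0.00853701]), 'effort': array([ 1.13507388e-04, -4.91283917e+01, -4.03621774e-01, -3.12523842e+01,
       -6.37484458e-02,  4.39285592e-02,  1.85033882e-04]), 'tool_pos': array([0.22139497, 0.61052397, 0.22142756]), 'tool_rot': array([-1.79886416e+02,  5.04269687e-03,  1.60073765e+02]), 'force': array([1.71914454, 0.21947571, 0.02740663]), 'wrist_torque': array([0.03914196, 0.0385475 , 0.00901254]), 'grasp_force': 0.0, 'grip_width': 0.08708687118725338}
scene {'fx': 439.9840380850749, 'fy': 439.9840380850749, 'cx': 319.06086998877095, 'cy': 206.717384872029, 'extrinsics': array([[-0.52049001,  0.85374536,  0.01445718,  0.29155826],
       [ 0.70553051,  0.43954366, -0.55590294, -0.28966034],
       [-0.48095411, -0.27914194, -0.83112148,  1.87057984],
       [ 0.        ,  0.        ,  0.        ,  1.        ]])}
tin1 [(0.74, [258, 197]), 
[... 541 characters left out ...]
295241],
       [ 0.04480408,  0.00344168, -0.99898986,  1.38148325],
       [ 0.        ,  0.        ,  0.        ,  1.        ]])}
tin1 [(0.98, [217, 183]), (0.82, [399, 189]), (0.79, [223, 224]), (0.7, [396, 229]), (0.47, [184, 266]), (0.16, [342, 139])]
organiser [(0.81, [303, 153])]
tray_handle [(0.67, [304, 170])]
slot1 [(0.92, [291, 142]), (0.85, [316, 143]), (0.75, [269, 146]), (0.73, [343, 138])]
slot4 [(0.92, [291, 142]), (0.85, [316, 143]), (0.75, [269, 146]), (0.73, [343, 138])]
tawa [(0.64, [480, 220])]
tumbler [(0.57, [174, 210]), (0.44, [184, 264])]
bowl_big [(0.63, [171, 167])]
ladle [(0.87, [438, 158])]
jar [(0.76, [182, 269]), (0.42, [394, 228])]
trivet [(0.65, [418, 270])]
```

View pics/top0.png

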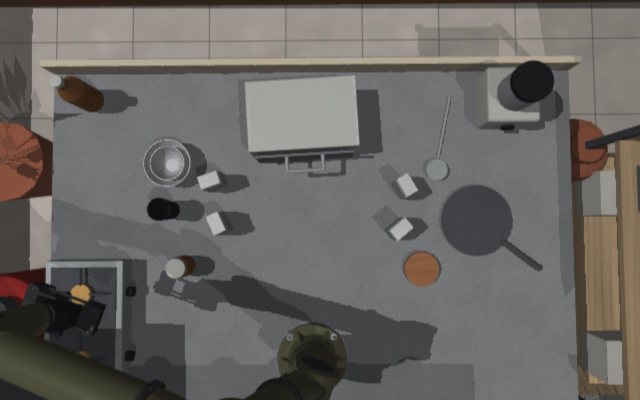

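View pics/scene0.png

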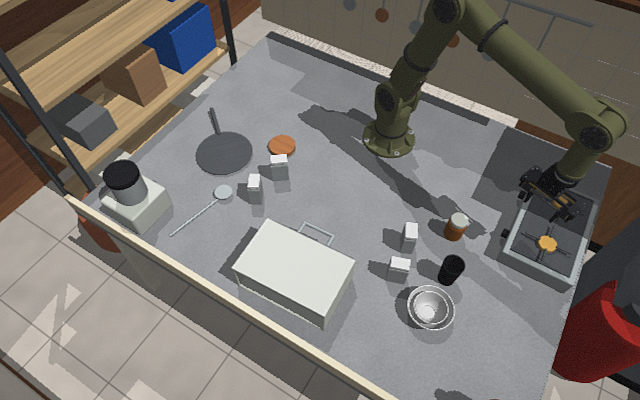

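The top view shows the organiser (roof about 245–358, 77–152, handle near (305,170)) and four standing tins with lids at about (209,180), (216,223), (406,184) and (401,229). The tawa, trivet, ladle, jar, tumbler and bowls stand around them. Next I work out poses from the lid outlines.

```bash
cat > h.py <<'E'
from cell import get_obs,cams,finder
import numpy as np,cv2
def ray(c,uv,z,k=None):
    k=k or cams.calibration(c);E=k["extrinsics"];R,t=E[:3,:3],E[:3,3]
    uv=np.atleast_2d(uv).astype(float)
    d=np.c_[(uv[:,0]-k["cx"])/k["fx"],(uv[:,1]-k["cy"])/k["fy"],np.ones(len(uv))]@R
    o=-R.T@t
    return (o+d*((z-o[2])/d[:,2])[:,None])[:,:2]
def proj(c,P,k=None):
    k=k or cams.calibration(c);E=k["extrinsics"];p=np.atleast_2d(P)@E[:3,:3].T+E[:3,3]
    return np.c_[p[:,0]/p[:,2]*k["fx"]+k["cx"],p[:,1]/p[:,2]*k["fy"]+k["cy"]]
def blobs(im,lo,amin,amax):
    g=im.min(2);n,L,s,c=cv2.connectedComponentsWithStats((g>lo).astype(np.uint8))
    return [(L==i,s[i,4],c[i]) for i in range(1,n) if amin<s[i,4]<amax]
def rect(c,m,z,k=None):
    """world rect of mask at height z: centre, (long,short) mm, yaw of long side deg"""
    cs,_=cv2.findContours(m.astype(np.uint8),0,cv2.CHAIN_APPROX_NONE)
    p=ray(c,max(cs,key=len)[:,0],z,k)*1000
    (x,y),(w,h),a=cv2.minAreaRect(p.astype(np.float32))
    if w<h:w,h,a=h,w,a+90
    return np.round([x,y,w,h,(a+90)%180-90],1)
E
python3 - <<'E'
from h import *
im=cams.read_camera("top")
for lo in (150,175):
  for m,a,c in blobs(im,lo,80,20000):
    if c[1]<60 or c[1]>300: continue
    z=0.132 if a>3000 else 0.112
    print(lo,a,c.round(),rect("top",m,z))
for d in finder.masks_of("tray_handle","top")[:2]:
    m=d["mask"];print("mask",d["p"],m.sum(),rect("top",m,.1))
for n,z in (("tumbler",.11),("jar",.1),("bowl_big",.055),("trivet",.02),("ladle",.01),("tawa",.01)):
    for d in finder.masks_of(n,"top")[:1]: print(n,d["p"],rect("top",d["mask"],z))
k=cams.calibration("wrist");print(k)
E
```

```text
150 350 [88. 62.] [925.8 657.1 326.8  12.4  89.6]
150 82 [41. 81.] [866.4 813.5  41.8  27.   27.2]
150 108 [54. 80.] [871.1 776.4  35.1  33.5 -62.8]
150 7483 [301. 113.] [759.   22.6 327.9 205.4 -86.9]
150 464 [506. 112.] [ 778.1 -615.7  144.5   67.3   89.6]
150 197 [173. 164.] [610.8 409.8  49.9  44.  -56.3]
150 236 [208. 180.] [563.7 305.9  59.3  36.  -70.3]
150 237 [407. 184.] [ 545.8 -291.2   58.1   37.2   30.6]
150 342 [ 42. 206.] [ 4.815e+02  8.093e+02  6.610e+01  6.330e+01 -4.000e-01]
150 250 [215. 223.] [433.  284.3  59.7  37.5  24.7]
150 244 [401. 229.] [ 413.1 -272.5   59.5   36.4  -50. ]
175 112 [172. 165.] [6.102e+02 4.159e+02 3.350e+01 3.320e+01 5.000e-01]
175 176 [208. 180.] [562.5 306.   54.2  30.6 -71.8]
175 210 [215. 223.] [433.6 284.7  55.6  34.8  24.7]
mask 0.94 1216 [622.6  12.9 292.9  74.5 -86.3]
mask 0.73 9120 [728.9  22.2 338.1 288.7 -86.8]
tumbler 0.82 [473.6 440.9  96.3  72.4 -89.5]
jar 0.6 [301.7 391.6  90.2  65.8  89.7]
bowl_big 0.64 [623.2 453.3 144.1 141.8  45.1]
trivet 0.87 [ 283.1 -351.   108.3  107.9   89.2]
ladle 0.85 [ 687.9 -412.   239.6   64.8   -1.1]
tawa 0.76 [ 382.8 -560.5  347.5  229.    26.4]
{'fx': 297.01876362991936, 'fy': 297.01876362991936, 'cx': 314.9096866118347, 'cy': 199.88313520195845, 'extrinsics': array([[ 3.40844660e-01,  9.40119570e-01,  3.34870430e-04,
        -6.51274481e-01],
       [ 9.12454544e-01, -3.30900311e-01,  2.40690027e-01,
        -2.84828580e-02],
       [ 2.26388214e-01, -8.17323564e-02, -9.70601977e-01,
         3.88944194e-01],
       [ 0.00000000e+00,  0.00000000e+00,  0.00000000e+00,
         1.00000000e+00]])}
```

```bash
python3 - <<'E'
from h import *
for c in("top","scene"):
    cams.read_camera(c)
    for n in("tray_handle",):
        d=finder.tip_of(n,c)[0];print(c,d["xy"],ray(c,d["xy"],.1))
    d=finder.tip_of("organiser",c)[0];print("org",ray(c,d["xy"],0))
o=get_obs();print(o["tool_pos"],o["tool_rot"])
E
python3 -m creep '0.03 -0.05 0 -8 0.04; 0.03 -0.05 0 -8 0.04;0.03 -0.05 0 -8 0.04;0.03 -0.05 0 -8 0.04;0.04 -0.045 0 -8 0.04;0.04 -0.045 0 -8 0.04;0.04 -0.045 0 -8 0.04;0.04 -0.045 0 -8 0.04' 60
```

```text
top [305.9, 170.4] [[0.59116854 0.01140966]]
org [[0.66937609 0.02135989]]
scene [317.2, 230.5] [[0.5960865  0.01279163]]
org [[0.65387497 0.0168199 ]]
[0.22156877 0.61107109 0.22255687] [1.79998525e+02 3.86137991e-03 1.60075540e+02]
time_s: 2.9
tool_pos: [0.5027, 0.2297, 0.223]
tool_rot: [179.9, -0.0, 95.8]
force: [0.7, 1.2, 0.1]
grip_width: 0.0399
grasp_force: 0.0
```

```bash
python3 -m creep '0.022 -0.054 0 -2.7 0.04; 0.024 -0.054 0 0 0.04;0.024 -0.054 0 0 0.04;0.024 -0.054 0 0 0.04;0 0 -0.03 0 0.04;0 0 0 0 0.04'; python3 - <<'E'
from h import *
cv2.imwrite("pics/w1.png",cams.read_camera("wrist")[:,:,::-1])
d=finder.tip_of("tray_handle","wrist");print(get_obs()["tool_pos"],[(e["p"],ray("wrist",e["xy"],.1)) for e in d[:1]])
E
```

```text
time_s: 3.65
tool_pos: [0.594, 0.0147, 0.1904]
tool_rot: [-179.7, 0.0, 93.3]
force: [-0.8, -0.1, -0.2]
grip_width: 0.0401
grasp_force: 0.0
[0.59548826 0.01627614 0.19293661] [(0.94, array([[0.59189008, 0.02085939]]))]
```

View pics/w1.png

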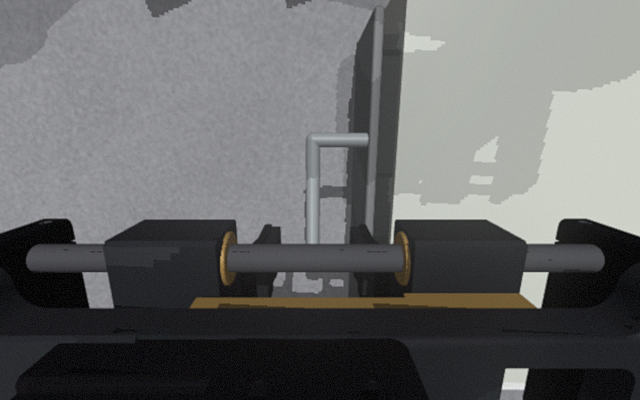

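The wrist view shows the bar at column 313, midway between the finger tips (265 and 360), so I descend, grip and pull.

```bash
python3 -m creep '0.0 0 -0.04 0 0.04;0 0 -0.04 0 0.04;0 0 -0.025 0 0.04;0 0 0 0 0;0 0 0 0 0;0 0 0 0 0;0 0 0 0 0' 40; python3 -m creep '-0.02 -0.001 0 0 0;-0.025 -0.0014 0 0 0;-0.025 -0.0014 0 0 0;-0.025 -0.0014 0 0 0;-0.025 -0.0014 0 0 0;-0.025 -0.0014 0 0 0;-0.006 0 0 0 0;0 0 0 0 0'
```

```text
time_s: 4.62
tool_pos: [0.5961, 0.0154, 0.089]
tool_rot: [179.9, -0.0, 93.4]
force: [-1.7, -0.1, 4.2]
grip_width: 0.0109
grasp_force: 40.0
time_s: 5.62
tool_pos: [0.4487, 0.0073, 0.089]
tool_rot: [179.4, -0.0, 93.4]
force: [9.5, 0.7, -5.2]
grip_width: 0.0109
grasp_force: 40.0
```

```bash
python3 -m creep '0 0 0 0 0.04;0 0 0 0 0.04;0 0 0.06 0 0.04;0 0 0.06 0 0.087;0.02 0.06 0.02 0 0.087;0.02 0.06 0 0 0.087;0.02 0.06 0 0 0.087;0.02 0.06 0 0 0.087'; python3 - <<'E'
from h import *
im=cams.read_camera("top");cv2.imwrite("pics/t2.png",cv2.resize(im[60:260,150:450,::-1],None,fx=2.6,fy=2.6))
for n in("slot1","tray_handle"):
  for e in finder.tip_of(n,"top"): print(n,e["p"],np.array(e["xy"]).round(1),ray("top",e["xy"],.014 if n[0]=="s" else .1))
for m,a,c in blobs(im,150,150,20000):
    if c[1]<60 or c[1]>300: continue
    z=0.132 if a>3000 else 0.112
    print(a,c.round(),rect("top",m,z))
E
```

```text
time_s: 6.62
tool_pos: [0.523, 0.2432, 0.2264]
tool_rot: [-180.0, 0.0, 93.4]
force: [1.4, -1.1, 1.1]
grip_width: 0.0814
grasp_force: 0.0
slot1 0.91 [347.1 180.8] [[ 0.56715164 -0.11841806]]
slot1 0.91 [323.4 188.2] [[ 0.54366486 -0.0416737 ]]
slot1 0.75 [292.3 185.6] [[0.55273428 0.05877455]]
slot1 0.6 [270.9 189.6] [[0.54021794 0.12797429]]
tray_handle 0.7 [306.4 217.2] [[0.44913104 0.01055159]]
4916 [198.  62.] [ 870.4   20.4 1621.6  219.7  -89.6]
7592 [301. 113.] [760.1  22.5 329.5 208.5 -86.9]
549 [506. 112.] [ 779.7 -615.8  150.2   76.4   89.6]
255 [407. 184.] [ 546.1 -291.2   60.7   37.7   30.2]
248 [608. 186.] [ 5.384e+02 -8.927e+02  7.510e+01  3.920e+01 -4.000e-01]
375 [ 43. 207.] [479.5 808.6  69.6  63.3   1.3]
259 [401. 229.] [ 412.9 -272.4   60.4   38.   -50. ]
262 [174. 269.] [298.4 406.9  55.3  49.   22.3]
455 [ 75. 269.] [259.5 675.4 224.3 124.4 -89.2]
```

View pics/t2.png

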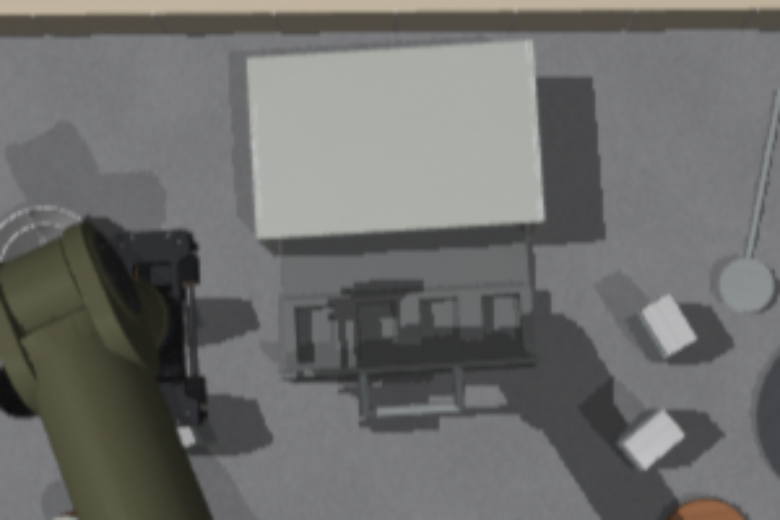

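The tray is out about 148 mm. Its four slots lie near columns 272, 295, 319, 343 and row about 186 of the full picture. I hover over it for an exact slot fix.

```bash
python3 -m creep '0.005 -0.055 0.02 0 0.087;0.005 -0.055 0.02 0 0.087;0.005 -0.055 0.02 0 0.087;0.005 -0.055 0.02 0 0.087;0.005 -0.055 0 0 0.087;0.005 -0.055 0 0 0.087;0 0 0 0 0.087;0 0 0 0 0.087'; python3 - <<'E'
from h import *
k=cams.calibration("wrist");im=cams.read_camera("wrist");np.save("w2.npy",im);import pickle;pickle.dump(k,open("w2.pkl","wb"))
cv2.imwrite("pics/w2.png",im[:,:,::-1])
print(get_obs()["tool_pos"])
for n in("slot1","tray_handle"):
  for e in finder.tip_of(n,"wrist"): print(n,e["p"],np.array(e["xy"]).round(1),ray("wrist",e["xy"],.014 if n[0]=="s" else .1,k))
E
```

```text
time_s: 7.78
tool_pos: [0.5519, -0.089, 0.3063]
tool_rot: [-180.0, -0.1, 93.3]
force: [-0.0, -0.0, -0.2]
grip_width: 0.0866
grasp_force: 0.0
[ 0.55216473 -0.08784133  0.30626659]
slot1 0.89 [318.1 179.1] [[ 0.5571907  -0.10125218]]
slot1 0.76 [320.  124.2] [[ 0.55507982 -0.0188242 ]]
slot1 0.73 [318.1  14.7] [[0.54361221 0.12565331]]
slot1 0.6 [318.4  74. ] [[0.54854964 0.05030951]]
tray_handle 0.7 [231.2  92.5] [[0.44756458 0.01049459]]
```

View pics/w2.png

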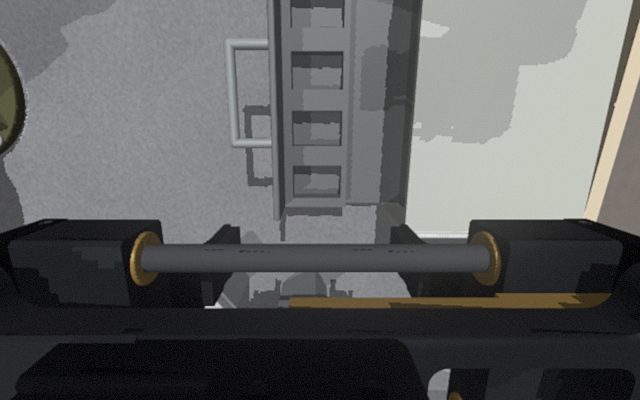

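The wrist view shows the slots as rectangles, rims at columns 292–343, with centres near rows 181, 129, 70 and 12. I compute rim positions from a zoomed crop's gradients.

```bash
python3 - <<'E'
import numpy as np,cv2,pickle
from h import *
im=np.load("w2.npy");k=pickle.load(open("w2.pkl","rb"))
cv2.imwrite("pics/w2z.png",cv2.resize(im[0:205,268:362,::-1],None,fx=2.9*2,fy=2.9,interpolation=cv2.INTER_CUBIC)[:,:])
a=np.array([.760,.0225]);ex=np.array([np.cos(np.radians(3.13)),np.sin(np.radians(3.13))]);ey=np.array([-ex[1],ex[0]])
# project model for mid-slot guess
f=lambda m,z,hx,hy:proj("wrist",[np.r_[m+sx*hx*ex+sy*hy*ey,z] for sx,sy in((-1,-1),(1,-1),(1,1),(-1,1))],k)
mid=np.array([.551,.0115])
for i in range(4):
    c=mid+(i-1.5)*.076*ey
    print(i,f(c,.039,.035,.024).round(0).tolist(),f(c,.014,.035,.024).round(0).tolist())
g=im.astype(float).mean(2)
for r in (120,130,65): 
    d=np.diff(g[r-3:r+4].mean(0));j=[c for c in range(265,425) if abs(d[c])>6];print(r,[(c,int(d[c])) for c in j])
for c in (310,325):
    d=np.diff(g[:,c-4:c+5].mean(1));print(c,[(r,int(d[r])) for r in range(0,215) if abs(d[r])>6])
E
```

```text
0 [[295.0, 199.0], [342.0, 199.0], [342.0, 167.0], [294.0, 166.0]] [[296.0, 195.0], [340.0, 195.0], [341.0, 164.0], [295.0, 164.0]]
1 [[294.0, 147.0], [343.0, 147.0], [344.0, 112.0], [293.0, 112.0]] [[295.0, 146.0], [341.0, 146.0], [342.0, 113.0], [295.0, 113.0]]
2 [[293.0, 90.0], [344.0, 90.0], [345.0, 52.0], [293.0, 52.0]] [[294.0, 92.0], [343.0, 93.0], [344.0, 56.0], [294.0, 56.0]]
3 [[292.0, 29.0], [346.0, 29.0], [347.0, -13.0], [292.0, -14.0]] [[294.0, 34.0], [344.0, 34.0], [345.0, -5.0], [293.0, -5.0]]
120 [(269, -20), (270, -8), (271, 13), (274, -7), (275, -18), (276, -27), (277, -20), (282, 34), (283, 16), (290, -8), (291, -28), (292, -7), (301, 7), (310, 7), (329, 7), (339, -12), (341, 38), (342, 16), (346, -6), (347, -7), (352, 9), (382, -16), (383, -23), (403, -7), (404, -7), (409, 7), (412, 51), (413, 32)]
130 [(269, -19), (270, -13), (271, 10), (272, 8), (275, -14), (276, -34), (277, -21), (282, 21), (283, 23), (290, -8), (291, -26), (292, 14), (293, 19), (310, 10), (338, -24), (339, -29), (340, 13), (341, 33), (342, 12), (346, -7), (347, -8), (351, 6), (352, 7), (381, -
[... 544 characters left out ...]
(88, 8), (89, 7), (109, -20), (110, -31), (111, -8), (122, 27), (123, 13), (143, -16), (145, 28), (146, 9), (164, -24), (165, -25), (166, -6), (172, 13), (173, 13), (174, 13), (187, -11), (188, -8), (192, -6), (193, -12), (196, 14), (197, 20), (198, 8), (205, -9), (206, -17), (207, -8), (214, 10)]
325 [(6, 21), (7, 28), (8, 10), (25, -10), (27, 8), (49, -11), (50, -34), (51, -28), (54, 8), (55, 10), (66, 29), (67, 13), (84, -7), (85, -7), (88, 9), (109, -20), (110, -30), (122, 9), (123, 27), (124, 9), (138, -10), (143, -7), (144, -6), (145, 22), (146, 11), (164, -17), (165, -21), (173, 29), (174, 14), (188, -10), (192, -8), (193, -10), (196, 15), (197, 20), (206, -20), (207, -10), (214, 35)]
```

View pics/w2z.png

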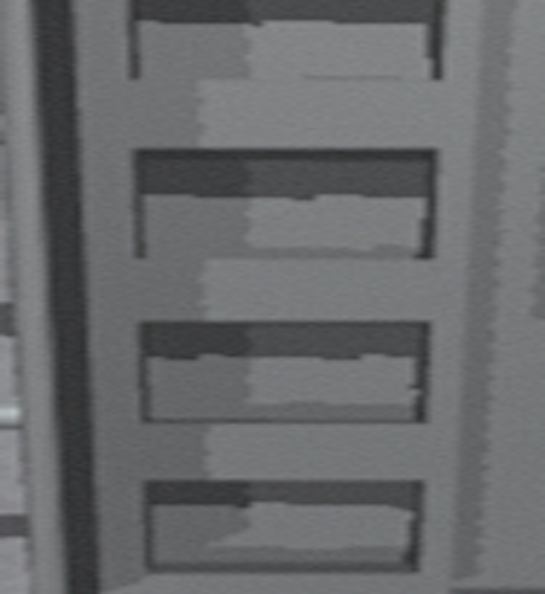

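```bash
cat >> h.py <<'E'
def tins(c,amin=150,amax=9000,lo=150,z=.112):
    k=cams.calibration(c);im=cams.read_camera(c);o=get_obs();print(o["tool_pos"].round(4),o["tool_rot"].round(1))
    for m,a,ct in blobs(im,lo,amin,amax):
        r=rect(c,m,z,k)
        if 52<r[2]<70 and 32<r[3]<46: print(c,a,ct.round(),r)
    return im
E
python3 -m creep '-0.014 -0.042 -0.015 -10.5 0.087;-0.014 -0.042 -0.015 -10.5 0.087;-0.014 -0.042 -0.015 -10.5 0.087;-0.014 -0.042 -0.015 -10.5 0.087;-0.014 -0.042 -0.015 -10.5 0.087;-0.014 -0.039 -0.011 -10.4 0.087;0 0 0 0 0.087;0 0 0 0 0.087'; python3 - <<'E'
from h import *
im=tins("wrist",1500);tins("wrist",1500,lo=120);cv2.imwrite("pics/w3.png",im[:,:,::-1]);tins("top")
E
```

```text
time_s: 8.93
tool_pos: [0.4697, -0.3359, 0.2203]
tool_rot: [-180.0, -0.0, 30.7]
force: [0.7, -0.0, -0.7]
grip_width: 0.0871
grasp_force: 0.0
[ 0.4701 -0.3355  0.2205] [-1.80e+02 -1.00e-01  3.07e+01]
wrist 3349 [315.  99.] [ 544.5 -289.8   60.9   38.8   30.7]
wrist 2367 [227. 213.] [ 409.5 -268.2   69.1   40.8  -50.5]
[ 0.4702 -0.3355  0.2206] [-1.80e+02 -1.00e-01  3.07e+01]
[ 0.47   -0.3357  0.2207] [-180.    -0.    30.7]
top 199 [257.  47.] [963.9 158.4  67.1  40.3  89.6]
top 249 [208. 180.] [563.6 305.9  59.5  38.3 -69.7]
top 235 [407. 184.] [ 545.5 -291.7   59.4   36.9   29.4]
top 258 [215. 223.] [433.7 284.4  61.   37.8  24.7]
top 231 [400. 229.] [ 411.2 -271.3   55.7   38.8  -50.7]
```

View pics/w3.png

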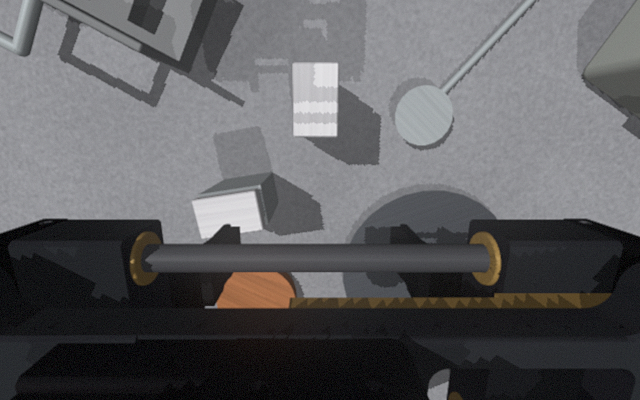

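The lid is centred at (315,99) in the wrist view, between the fingers, with the second tin at (227,213). The ladle cup at (424,115) is clear of the right finger's path. I grasp tin C.

```bash
python3 -m creep '0.0375 0.023 0 0 0.08;0.037 0.0227 0 0 0.08;0 0 -0.05 0 0.08;0 0 -0.05 0 0.08;0 0 -0.045 0 0.08;0 0 -0.0225 0 0.08;0 0 0 0 0.08;0 0 0 0 0.08'; python3 -m creep '0 0 0 0 0;0 0 0 0 0;0 0 0 0 0;0 0 0 0 0;0 0 0 0 0' 40
```

```text
time_s: 10.07
tool_pos: [0.5444, -0.2917, 0.0543]
tool_rot: [179.9, -0.1, 30.5]
force: [-0.3, -0.5, -0.5]
grip_width: 0.0801
grasp_force: 0.0
time_s: 10.7
tool_pos: [0.5433, -0.292, 0.053]
tool_rot: [180.0, -0.0, 30.5]
force: [0.6, -0.5, 0.6]
grip_width: 0.0418
grasp_force: 39.9
```

```bash
python3 -m creep '0 0 0.05 0 0;0 0 0.05 0 0;0 0.03 0.048 -9 0;0.003 0.05 0 -9 0;0.003 0.055 0 -9.4 0;0.003 0.056 0 0 0;0 0 0 0 0;0 0 0 0 0'
```

```text
time_s: 11.7
tool_pos: [0.5517, -0.1017, 0.2005]
tool_rot: [180.0, 0.1, 3.2]
force: [0.2, -0.3, -2.5]
grip_width: 0.0422
grasp_force: 39.9
```

Now lower in steps, watching the force.

```bash
python3 -m creep '0 0.0008 -0.05 0 0;0 0 -0.03 0 0;0 0 -0.01 0 0;0 0 0 0 0;0 0 0 0 0'; python3 -m creep '0 0 -0.012 0 0;0 0 -0.01 0 0;0 0 0 0 0'
```

```text
time_s: 12.32
tool_pos: [0.5533, -0.1014, 0.1124]
tool_rot: [180.0, -0.1, 3.1]
force: [-0.3, -0.3, -3.0]
grip_width: 0.0419
grasp_force: 39.9
time_s: 12.7
tool_pos: [0.5512, -0.1003, 0.0877]
tool_rot: [-180.0, 0.1, 3.2]
force: [0.3, -0.5, -2.5]
grip_width: 0.042
grasp_force: 39.9
```

```bash
python3 -m creep '0 0 -0.01 0 0;0 0 -0.008 0 0;0 0 -0.002 0 0;0 0 0 0 0'; 
```

```text
time_s: 13.2
tool_pos: [0.5521, -0.1006, 0.0688]
tool_rot: [180.0, 0.0, 3.2]
force: [-0.0, 0.3, -1.0]
grip_width: 0.042
grasp_force: 39.9
```

```bash
python3 -m creep '0 0 -0.001 0 0.06;0 0 0 0 0.06;0 0 0 0 0.06;0 0 0.045 0 0.06;0 0 0.045 0 0;0.002 0 0 0 0;0 0 0 0 0;0 0 0 0 0';python3 -m creep '0 0 -0.02 0 0;0 0 -0.009 0 0;0 0 -0.004 0 0;0 0 -0.004 0 0;0 0 0 0 0;0 0 0 0 0'
```

```text
time_s: 14.2
tool_pos: [0.5532, -0.1003, 0.1566]
tool_rot: [180.0, 0.1, 3.2]
force: [-0.2, 0.2, 0.5]
grip_width: 0.0276
grasp_force: 0.0
time_s: 14.95
tool_pos: [0.5544, -0.1005, 0.1209]
tool_rot: [180.0, -0.0, 3.2]
force: [0.0, -0.5, 0.4]
grip_width: 0.0008
grasp_force: 0.0
```

```bash
python3 -m creep '0 0 -0.003 0 0;0 0 0 0 0'; python3 -m creep '0 0 -0.003 0 0;0 0 0 0 0';  python3 -m creep '0 0 -0.002 0 0;0 0 0 0 0'
```

```text
time_s: 15.2
tool_pos: [0.5546, -0.1005, 0.1184]
tool_rot: [-180.0, -0.1, 3.2]
force: [-0.5, -0.6, 3.9]
grip_width: 0.0006
grasp_force: 2.2
time_s: 15.45
tool_pos: [0.5573, -0.1004, 0.1183]
tool_rot: [-180.0, -0.4, 3.2]
force: [-1.5, 1.1, 16.5]
grip_width: 0.0006
grasp_force: 8.2
time_s: 15.7
tool_pos: [0.559, -0.1004, 0.1182]
tool_rot: [-180.0, -0.6, 3.2]
force: [-1.1, 1.7, 23.7]
grip_width: 0.0001
grasp_force: 12.2
```

Lid home (stops at 0.118 m under 24 N). On to tin D.

```bash
python3 -m creep '0 0 0.05 0 0.04;-0.02 -0.02 0.05 -9 0.087;-0.025 -0.03 0 -9 0.087;-0.025 -0.03 0 -9 0.087;-0.025 -0.03 0 -9 0.087;-0.025 -0.03 0 -9 0.087;-0.0235 -0.03 0 -8.4 0.087;0 0 0 0 0.087'; python3 - <<'E'
from h import *
tins("top")
E
```

```text
time_s: 16.7
tool_pos: [0.4086, -0.2733, 0.2128]
tool_rot: [-179.9, 0.0, -50.6]
force: [-0.0, 0.5, -0.5]
grip_width: 0.0723
grasp_force: 0.0
[ 0.41   -0.2714  0.2128] [-179.9    0.   -50.4]
top 245 [208. 180.] [563.6 305.9  59.7  37.6 -69.2]
top 213 [343. 180.] [ 5.600e+02 -1.004e+02  5.430e+01  3.610e+01 -4.000e-01]
top 258 [215. 223.] [433.7 284.4  61.   37.8  24.7]
```

```bash
python3 -m creep '0.001 0.001 -0.05 0 0.08;0 0 -0.05 0 0.08;0 0 -0.04 0 0.08;0 0 -0.02 0 0.08;0 0 0 0 0.08;0 0 0 0 0.08'; python3 -m creep '0 0 0 0 0;0 0 0 0 0;0 0 0 0 0;0 0 0 0 0;0 0 0 0 0' 40
```

```text
time_s: 17.5
tool_pos: [0.4127, -0.2694, 0.0536]
tool_rot: [-180.0, -0.1, -50.2]
force: [-0.1, -0.4, -0.7]
grip_width: 0.0804
grasp_force: 0.0
time_s: 18.12
tool_pos: [0.4115, -0.2697, 0.053]
tool_rot: [180.0, 0.0, -50.2]
force: [0.2, -0.8, 0.8]
grip_width: 0.0416
grasp_force: 39.9
```

```bash
python3 -m creep '0 0 0.06 0 0;0 0 0.06 0 0;0.015 0.035 0.03 8.9 0;0.025 0.04 0 8.9 0;0.025 0.04 0 8.9 0;0.025 0.045 0 8.9 0;0.025 0.045 0 8.9 0;0.024 0.04 0 8.9 0'; python3 -m creep '0 0 0 0 0;0 0 0 0 0'
```

```text
time_s: 19.12
tool_pos: [0.551, -0.0224, 0.2023]
tool_rot: [-180.0, 0.1, 3.5]
force: [0.9, -1.4, -2.1]
grip_width: 0.0417
grasp_force: 39.8
time_s: 19.38
tool_pos: [0.55, -0.0254, 0.2023]
tool_rot: [179.9, 0.1, 3.1]
force: [0.0, -0.5, -3.0]
grip_width: 0.0418
grasp_force: 39.8
```

```bash
python3 -m creep '0 0.0007 -0.05 0 0;0 0 -0.04 0 0;0 0 -0.012 0 0;0 0 -0.01 0 0;0 0 -0.005 0 0;0 0 0 0 0;0 0 0 0 0'; python3 -m creep '0 0 -0.008 0 0;0 0 -0.008 0 0;0 0 -0.002 0 0;0 0 0 0 0'
```

```text
time_s: 20.25
tool_pos: [0.5514, -0.0238, 0.0867]
tool_rot: [-180.0, -0.1, 3.2]
force: [-0.2, 0.2, -1.9]
grip_width: 0.0418
grasp_force: 39.8
time_s: 20.75
tool_pos: [0.5506, -0.024, 0.0677]
tool_rot: [180.0, 0.0, 3.2]
force: [-0.9, 0.4, -2.7]
grip_width: 0.0417
grasp_force: 39.8
```

```bash
python3 -m creep '0 0 -0.001 0 0.06;0 0 0 0 0.06;0 0 0 0 0.06;0 0 0.045 0 0.06;0 0 0.045 0 0;0 0 0 0 0;0 0 0 0 0;0 0 0 0 0';python3 -m creep '0 0 -0.02 0 0;0 0 -0.01 0 0;0 0 -0.004 0 0;0 0 -0.004 0 0;0 0 -0.003 0 0;0 0 -0.003 0 0;0 0 -0.002 0 0; 0 0 0 0 0'
```

```text
time_s: 21.75
tool_pos: [0.5498, -0.0237, 0.1557]
tool_rot: [180.0, 0.1, 3.2]
force: [-0.1, 0.2, -0.1]
grip_width: 0.0276
grasp_force: 0.0
time_s: 22.75
tool_pos: [0.5579, -0.0237, 0.1181]
tool_rot: [-179.9, -0.9, 3.2]
force: [-1.9, 1.6, 32.9]
grip_width: 0.0003
grasp_force: 16.2
```

```bash
python3 -m creep '0 0 0.05 0 0.04;0 0 0.05 10 0.087;0.005 0.03 0.01 10 0.087;0.005 0.03 0 10 0.087;0.005 0.03 0 10 0.087;0.005 0.03 0 10 0.087;0.005 0.03 0 10 0.087;0.005 0.03 0 10 0.087';python3 -m creep '0.005 0.03 0 10 0.087;0.005 0.03 0 10 0.087;0.005 0.005 0 10 0.087;0 0 0 7 0.087;0 0 0 0 0.087'; python3 - <<'E'
from h import *
tins("wrist",1500);tins("top")
E
```

```text
time_s: 23.75
tool_pos: [0.5809, 0.1571, 0.2206]
tool_rot: [180.0, -0.0, 73.5]
force: [-0.4, -0.5, 0.4]
grip_width: 0.0724
grasp_force: 0.0
time_s: 24.38
tool_pos: [0.5958, 0.2211, 0.2205]
tool_rot: [-180.0, 0.0, 110.1]
force: [-0.5, -0.1, 0.0]
grip_width: 0.087
grasp_force: 0.0
[0.5958 0.221  0.2206] [-180.    0.  110.]
wrist 3558 [160.  64.] [433.4 286.7  60.8  38.7  24.7]
wrist 3277 [314.  93.] [563.5 308.4  60.   38.4 -70.8]
[0.5958 0.2209 0.2207] [180.   0. 110.]
```

```bash
python3 -m creep '-0.016 0.0436 0 -0.6 0.08;-0.0162 0.0436 0 0 0.08;0 0 -0.05 0 0.08;0 0 -0.05 0 0.08;0 0 -0.045 0 0.08;0 0 -0.0225 0 0.08;0 0 0 0 0.08;0 0 0 0 0.08'; python3 -m creep '0 0 0 0 0;0 0 0 0 0;0 0 0 0 0;0 0 0 0 0;0 0 0 0 0' 40
```

```text
time_s: 25.48
tool_pos: [0.5645, 0.3086, 0.0548]
tool_rot: [179.9, -0.0, 109.5]
force: [-0.0, 0.1, 0.2]
grip_width: 0.08
grasp_force: 0.0
time_s: 26.1
tool_pos: [0.5634, 0.3084, 0.0535]
tool_rot: [180.0, 0.0, 109.6]
force: [-0.5, -0.6, 1.2]
grip_width: 0.0421
grasp_force: 40.0
```

```bash
python3 -m creep '0 0 0.06 0 0;0 0 0.06 3.5 0;0 -0.02 0.03 10 0;-0.003 -0.04 0 10 0;-0.003 -0.04 0 10 0;-0.003 -0.04 0 10 0;-0.003 -0.04 0 10 0;-0.003 -0.04 0 10 0'; python3 -m creep '-0.0023 -0.0368 0 10 0;0 0 0 0 0;0 0 0 0 0;0 0 0 0 0'
```

```text
time_s: 27.1
tool_pos: [0.5478, 0.0869, 0.2029]
tool_rot: [-180.0, -0.1, 173.4]
force: [-0.5, -0.1, -1.9]
grip_width: 0.0415
grasp_force: 40.0
time_s: 27.6
tool_pos: [0.546, 0.0531, 0.2031]
tool_rot: [180.0, -0.0, -176.8]
force: [0.3, 1.0, -2.1]
grip_width: 0.0416
grasp_force: 40.0
```

```bash
python3 -m creep '0 -0.0005 -0.05 0 0;0 0 -0.04 0 0;0 0 -0.012 0 0;0 0 -0.01 0 0;0 0 -0.005 0 0;0 0 0 0 0;0 0 0 0 0'; python3 -m creep '0 0 -0.008 0 0;0 0 -0.008 0 0;0 0 -0.003 0 0;0 0 0 0 0'
```

```text
time_s: 28.48
tool_pos: [0.55, 0.0519, 0.0905]
tool_rot: [179.9, 0.5, -176.9]
force: [0.2, 0.2, 7.5]
grip_width: 0.0415
grasp_force: 40.0
time_s: 28.98
tool_pos: [0.5568, 0.0522, 0.076]
tool_rot: [179.8, 1.3, -176.9]
force: [6.9, -0.0, 18.1]
grip_width: 0.0416
grasp_force: 40.0
```

```bash
python3 -m creep '0 0 0.02 0 0;0 0 0.03 0 0;0 0 0.03 0 0;0 0 0 0 0;0 0 0 0 0'; python3 - <<'E'
from h import *
print(get_obs()["tool_pos"],get_obs()["tool_rot"])
s=cams.read_camera("scene");w=cams.read_camera("wrist")
a=cv2.resize(s[170:290,220:400],(800,533))
cv2.imwrite("pics/s4.png",a[:,:,::-1]);cv2.imwrite("pics/w4.png",w[:,:,::-1])
E
```

```text
time_s: 29.6
tool_pos: [0.5457, 0.0512, 0.1469]
tool_rot: [180.0, -0.0, -176.9]
force: [-0.9, 0.5, -1.6]
grip_width: 0.042
grasp_force: 40.0
[0.54568518 0.05120377 0.14689963] [ 1.79982503e+02 -4.83199363e-02 -1.76916695e+02]
```

View pics/s4.png

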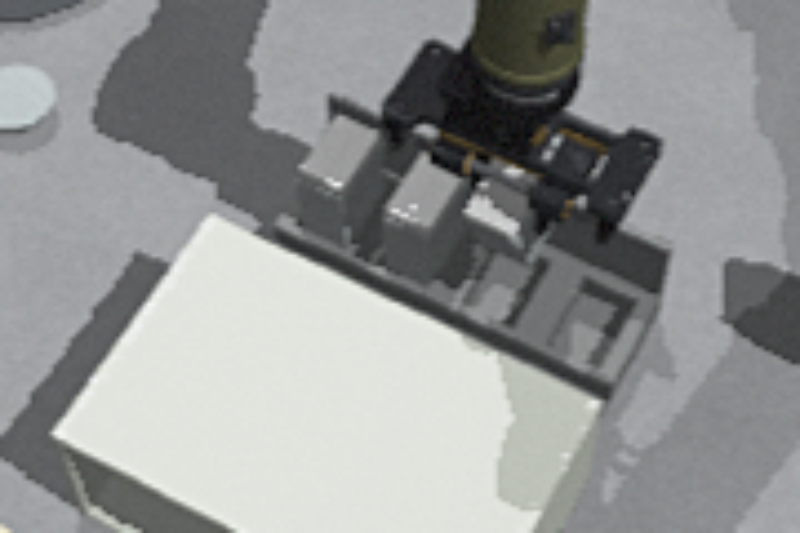

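View pics/w4.png

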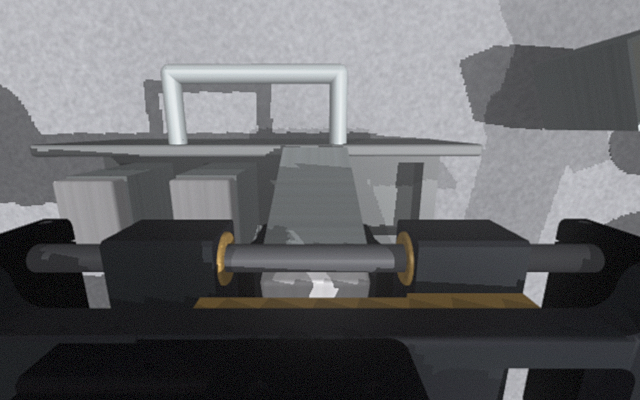

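```bash
python3 - <<'E'
from h import *
k=cams.calibration("wrist")
a=np.radians(3.13);ex=np.array([np.cos(a),np.sin(a)]);ey=np.array([-ex[1],ex[0]])
c=np.array([.5457,.0512])
for z in (.094,.184):
    print(z,proj("wrist",[np.r_[c-.032*ex+s*.021*ey,z] for s in(1,-1)],k).round(1).tolist())
for i in(0,1):
    s=np.array([.5482,.0137])+(i-1.5)*.076*ey
    print("lid",i,proj("wrist",[np.r_[s-.031*ex+t*.02*ey,.118] for t in(1,-1)],k).round(1).tolist())
print("panel top",proj("wrist",[[.4487+.045,.01,.108],[.4487+.053,.01,.108]],k).round(1).tolist())
im=cams.read_camera("wrist").astype(float).mean(2)
print([(r,round(im[r,300:335].mean())) for r in range(136,170,2)])
g=np.diff(im[148:153].mean(0));print([(c,int(g[c])) for c in range(240,440) if abs(g[c])>8])
E
```

```text
0.094 [[342.1, 174.7], [284.4, 174.7]]
0.184 [[360.7, 207.0], [263.7, 207.1]]
lid 0 [[110.6, 182.9], [49.1, 182.9]]
lid 1 [[227.6, 182.7], [166.0, 182.8]]
panel top [[255.4, 144.9], [255.3, 157.0]]
[(136, 98), (138, 93), (140, 90), (142, 90), (144, 90), (146, 120), (148, 137), (150, 136), (152, 136), (154, 136), (156, 136), (158, 135), (160, 135), (162, 135), (164, 129), (166, 112), (168, 109)]
[(268, -11), (269, -9), (272, -21), (273, -20), (281, 19), (282, 19), (346, 9), (347, 15)]
```

The wrist view shows the held tin's front face running out to row 147 at columns 281–347. An upright tin would end near row 175, so it has tilted in the grip with its bottom swung towards the robot. I take it to free counter to straighten it.

```bash
python3 -m creep '0 0 0.053 0 0;0.007 0.06 0 0 0;0.016 0.06 0 0 0;0.016 0.06 0 0 0;0.015 0.059 0 0 0;0 0 0 0 0;0 0 0 0 0'; python3 - <<'E'
from h import *
s=cams.read_camera("scene");k=cams.calibration("scene")
p=get_obs()["tool_pos"];u=proj("scene",[p],k)[0].astype(int);print(p,u)
x0,y0=u[0]-60,u[1]-35
a=cv2.resize(s[y0:y0+80,x0:x0+120],(792,528),interpolation=cv2.INTER_CUBIC)
cv2.imwrite("pics/s5.png",a[:,:,::-1])
E
```

```text
time_s: 30.62
tool_pos: [0.5997, 0.2894, 0.1987]
tool_rot: [-179.9, -0.1, -176.9]
force: [0.1, -0.8, -2.6]
grip_width: 0.0417
grasp_force: 40.0
[0.60016184 0.28824932 0.19934301] [394 256]
```

View pics/s5.png

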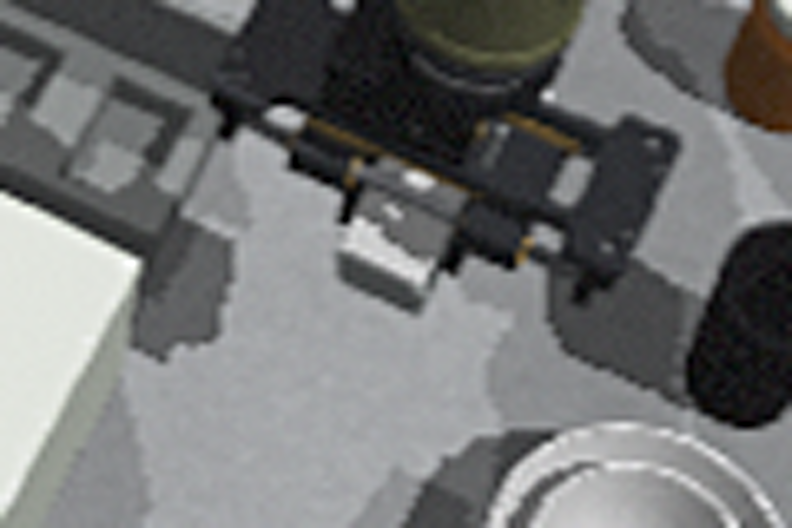

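The tin's lid top leans back (about 30°), as shown at (390,250) of the crop. I touch its low corner to the counter with a soft grip and drag towards the robot to swing it upright.

```bash
python3 -m creep '0 0 -0.06 0 0;0 0 -0.06 0 0;0 0 -0.012 0 0;0 0 0 0 0;0 0 0 0 0'; python3 -m creep '0 0 -0.004 0 0;0 0 0 0 0';python3 -m creep '0 0 -0.003 0 0;0 0 0 0 0'
```

```text
time_s: 31.3
tool_pos: [0.6025, 0.2906, 0.0719]
tool_rot: [179.9, 0.3, -177.0]
force: [-0.4, 0.3, -2.1]
grip_width: 0.0421
grasp_force: 40.0
time_s: 31.55
tool_pos: [0.6005, 0.2903, 0.0653]
tool_rot: [180.0, 0.1, -176.9]
force: [0.1, -0.4, -2.2]
grip_width: 0.0414
grasp_force: 40.0
time_s: 31.8
tool_pos: [0.5999, 0.29, 0.0611]
tool_rot: [-180.0, -0.0, -176.9]
force: [-0.6, 0.2, -3.0]
grip_width: 0.0417
grasp_force: 40.0
```

```bash
python3 -m creep '0 0 -0.003 0 0;0 0 0 0 0'; python3 -m creep '0 0 -0.003 0 0;0 0 0 0 0';python3 -m creep '0 0 -0.003 0 0;0 0 0 0 0'
```

```text
time_s: 32.05
tool_pos: [0.6002, 0.29, 0.0582]
tool_rot: [-180.0, -0.0, -176.9]
force: [0.9, 0.3, -1.9]
grip_width: 0.0418
grasp_force: 40.0
time_s: 32.3
tool_pos: [0.6005, 0.2901, 0.0577]
tool_rot: [180.0, 0.0, -176.9]
force: [-3.9, -2.2, 9.4]
grip_width: 0.0417
grasp_force: 40.0
time_s: 32.55
tool_pos: [0.6006, 0.2901, 0.0575]
tool_rot: [179.9, 0.0, -176.9]
force: [-7.5, -3.6, 23.0]
grip_width: 0.0417
grasp_force: 40.0
```

```bash
python3 -m creep '0 0 0.002 0 0;0 0 0 0 0;-0.01 0 0 0 0;-0.01 0 0 0 0;-0.01 0 0 0 0;-0.01 0 0 0 0;0 0 0 0 0' 8; python3 - <<'E'
from h import *
s=cams.read_camera("scene");k=cams.calibration("scene")
p=get_obs()["tool_pos"];u=proj("scene",[p],k)[0].astype(int);print(p,u)
x0,y0=u[0]-60,u[1]-45
a=cv2.resize(s[y0:y0+80,x0:x0+120],(792,528),interpolation=cv2.INTER_CUBIC)
cv2.imwrite("pics/s6.png",a[:,:,::-1])
E
```

```text
time_s: 33.42
tool_pos: [0.558, 0.2903, 0.0542]
tool_rot: [-180.0, -0.2, -176.9]
force: [-3.0, -1.0, 1.7]
grip_width: 0.042
grasp_force: 8.0
[0.5579932  0.29030481 0.05414221] [393 266]
```

View pics/s6.png

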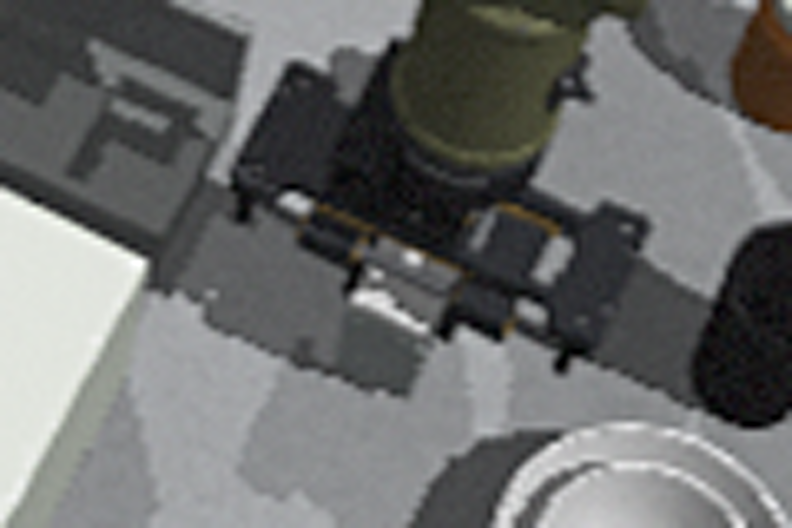

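The tin is nearly upright now, with its back face showing full height at (385,350) of the crop. I release it to settle, then back off and measure.

```bash
python3 -m creep '-0.01 0 0 0 0;0 0 0 0 0;0 0 0 0 0.06;0 0 0 0 0.087;0 0 0.06 0 0.087;0 0 0.06 0 0.087;0.045 0 0.047 0 0.087;0.045 0 0 0 0.087';python3 -m creep '0 0 0 0 0.087;0 0 0 0 0.087';  python3 - <<'E'
from h import *
im=tins("wrist",1500,12000);cv2.imwrite("pics/w7.png",im[:,:,::-1])
tins("wrist",1500,12000,lo=110)
E
```

```text
time_s: 34.48
tool_pos: [0.6418, 0.2916, 0.2262]
tool_rot: [179.7, 0.5, -176.8]
force: [0.6, 0.3, -0.2]
grip_width: 0.0856
grasp_force: 0.0
time_s: 34.72
tool_pos: [0.6377, 0.29, 0.2187]
tool_rot: [-180.0, -0.1, -176.9]
force: [-0.9, 0.0, -0.3]
grip_width: 0.0873
grasp_force: 0.0
[0.6374 0.2904 0.219 ] [ 1.800e+02 -1.000e-01 -1.769e+02]
[0.6373 0.2906 0.2193] [ 1.800e+02 -1.000e-01 -1.769e+02]
```

View pics/w7.png

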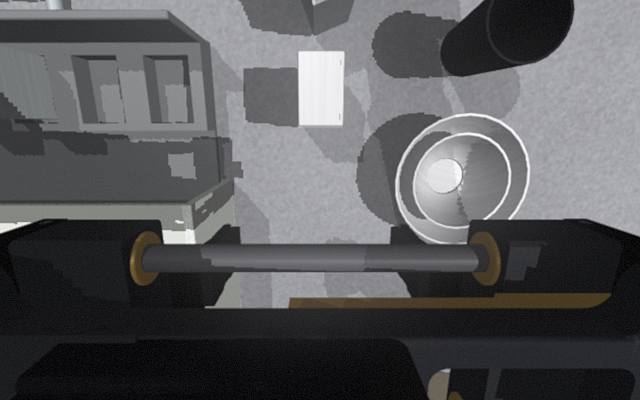

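The tin stands upright, lid at columns 299–344 and rows 51–126 of the wrist view.

```bash
python3 - <<'E'
from h import *
for z in(.112,.104):
    im=tins("wrist",1500,12000,lo=195,z=z)
tins("wrist",1500,12000,lo=175)
print(rect("wrist",np.add.outer(np.abs(np.arange(400)-88.5)<37.5,np.zeros(640,bool))&(np.abs(np.arange(640)-321.5)<22.5),.112))
tins("top")
E
```

```text
[0.6373 0.2906 0.2196] [ 180.    -0.  -176.9]
wrist 3329 [320.  88.] [540.7 291.3  60.1  38.1   2.3]
[0.6374 0.2906 0.2198] [ 180.    -0.  -176.9]
wrist 3333 [320.  88.] [539.8 291.2  61.5  39.3   3.1]
[0.6376 0.2906 0.2199] [ 180.    -0.  -176.9]
wrist 3414 [320.  88.] [541.6 291.8  61.4  39.8   3.2]
[541.3 292.6  59.   37.9   3.1]
[0.6378 0.2905 0.22  ] [ 180.     0.  -176.9]
top 261 [214. 187.] [5.414e+02 2.874e+02 6.060e+01 3.610e+01 3.000e-01]
top 246 [215. 223.] [434.3 284.3  60.7  37.6  23.4]
```

```bash
python3 -m creep '-0.05 0.001 0 0 0.08;-0.0465 0 0 0 0.08;0 0 -0.05 0 0.08;0 0 -0.05 0 0.08;0 0 -0.045 0 0.08;0 0 -0.022 0 0.08;0 0 0 0 0.08;0 0 0 0 0.08'; python3 -m creep '0 0 0 0 0;0 0 0 0 0;0 0 0 0 0;0 0 0 0 0;0 0 0 0 0' 55
```

```text
time_s: 36.02
tool_pos: [0.5427, 0.2916, 0.054]
tool_rot: [179.9, 0.1, -176.9]
force: [0.6, 1.1, -0.2]
grip_width: 0.0802
grasp_force: 0.0
time_s: 36.65
tool_pos: [0.542, 0.2907, 0.0526]
tool_rot: [-180.0, 0.0, -176.9]
force: [0.4, -1.9, 0.4]
grip_width: 0.0412
grasp_force: 54.9
```

```bash
python3 -m creep '0 0 0.05 0 0;0 0 0.05 0 0;0 -0.03 0.047 0 0;0.001 -0.05 0 0 0;0.001 -0.055 0 0 0;0.0015 -0.055 0 0 0;0.0013 -0.0493 0 0 0;0 0 0 0 0'; python3 -m creep '0 0 -0.053 0 0;0 0 0 0 0;0 0 0 0 0'; python3 - <<'E'
from h import *
im=cams.read_camera("wrist");cv2.imwrite("pics/w8.png",im[:,:,::-1]);im=im.astype(float).mean(2)
print(get_obs()["tool_pos"])
g=np.diff(im[:,300:335].mean(1));print([(r,int(g[r])) for r in range(100,215) if abs(g[r])>5])
E
```

```text
time_s: 37.65
tool_pos: [0.5465, 0.0457, 0.1995]
tool_rot: [-179.9, -0.0, -177.4]
force: [1.1, 0.5, -2.5]
grip_width: 0.0421
grasp_force: 54.9
time_s: 38.02
tool_pos: [0.5472, 0.0525, 0.1475]
tool_rot: [180.0, 0.0, -176.9]
force: [-0.4, 0.4, -2.0]
grip_width: 0.0415
grasp_force: 54.9
[0.54786109 0.0524109  0.14820154]
[(124, -5), (125, -8), (128, -8), (129, -22), (130, -16), (140, 22), (141, 21), (142, 18), (143, 9), (149, -11), (150, -21), (151, -20), (152, 12), (153, 12), (158, -6), (159, -11), (160, -6), (171, -8), (172, -7), (202, 17), (203, 10)]
```

```bash
python3 -m creep '0 0 -0.04 0 0;0 0 -0.016 0 0;0 0 -0.005 0 0;0 0 0 0 0;0 0 0 0 0'; python3 -m creep '0 0 -0.006 0 0;0 0 0 0 0'; python3 -m creep '0 0 -0.006 0 0;0 0 0 0 0'
```

```text
time_s: 38.7
tool_pos: [0.5477, 0.0519, 0.0868]
tool_rot: [180.0, 0.1, -176.9]
force: [-0.0, 0.1, -1.9]
grip_width: 0.0417
grasp_force: 54.9
time_s: 38.95
tool_pos: [0.5464, 0.0517, 0.0793]
tool_rot: [180.0, -0.0, -176.9]
force: [-0.3, 0.2, -2.0]
grip_width: 0.0414
grasp_force: 54.9
time_s: 39.2
tool_pos: [0.5462, 0.0517, 0.0729]
tool_rot: [-180.0, -0.1, -176.9]
force: [-0.4, 0.1, -2.5]
grip_width: 0.0416
grasp_force: 54.9
```

Going in freely. I finish the descent, release and press.

```bash
python3 -m creep '0 0 -0.005 0 0;0 0 -0.001 0 0;0 0 0 0 0.06;0 0 0 0 0.06;0 0 0 0 0.06;0 0 0.045 0 0.06;0 0 0.045 0 0;0 0 0 0 0';python3 -m creep '0 0 0 0 0;0 0 0 0 0;0 0 -0.02 0 0;0 0 -0.01 0 0;0 0 -0.004 0 0;0 0 -0.004 0 0;0 0 -0.003 0 0;0 0 0 0 0';python3 -m creep '0 0 -0.003 0 0;0 0 -0.002 0 0;0 0 0 0 0'
```

```text
time_s: 40.2
tool_pos: [0.5497, 0.052, 0.1617]
tool_rot: [179.9, 0.5, -176.9]
force: [0.1, 0.4, -0.0]
grip_width: 0.0472
grasp_force: 0.0
time_s: 41.2
tool_pos: [0.5484, 0.0518, 0.1184]
tool_rot: [180.0, 0.2, -176.9]
force: [-0.4, 0.0, 7.9]
grip_width: -0.0
grasp_force: 3.9
time_s: 41.58
tool_pos: [0.5528, 0.0521, 0.1181]
tool_rot: [179.9, 0.8, -176.9]
force: [-0.8, -1.1, 25.5]
grip_width: 0.0002
grasp_force: 12.9
```

```bash
python3 -m creep '0 0 0.055 0 0.04;0 0 0.054 7 0.087;-0.005 0.045 0 7 0.087;-0.005 0.045 0 7.6 0.087;-0.005 0.045 0 0 0.087;-0.005 0.045 0 0 0.087;-0.005 0.045 0 0 0.087;-0.0065 0.047 0 0 0.087';python3 -m creep '0 0 0 0 0.087;0 0 0 0 0.087';  python3 - <<'E'
from h import *
tins("wrist",1500,12000,lo=195);tins("wrist",1500,12000,lo=150);tins("top")
E
```

```text
time_s: 42.58
tool_pos: [0.5154, 0.325, 0.2206]
tool_rot: [180.0, 0.1, -155.4]
force: [0.5, -0.0, 0.5]
grip_width: 0.0723
grasp_force: 0.0
time_s: 42.82
tool_pos: [0.5156, 0.3232, 0.2203]
tool_rot: [-179.9, -0.0, -155.3]
force: [-0.2, -1.1, -0.3]
grip_width: 0.0857
grasp_force: 0.0
[0.5159 0.3224 0.2205] [-180.     0.  -155.4]
wrist 2672 [513.  20.] [314.4 410.1  56.4  33.7 -65.3]
wrist 3323 [315.  94.] [432.6 286.9  61.3  38.7  24.3]
[0.516  0.3221 0.2206] [-180.     0.  -155.5]
wrist 2507 [ 20. 117.] [551.5  60.4  65.8  40.8  10.2]
[0.516  0.3221 0.2208] [-180.     0.  -155.5]
top 255 [343. 180.] [ 5.615e+02 -1.019e+02  5.730e+01  3.900e+01 -4.000e-01]
top 249 [215. 223.] [433.9 284.4  61.   38.   24.7]
```

```bash
python3 -m creep '-0.041 -0.018 0 0 0.08;-0.0415 -0.0183 0 0 0.08;0 0 -0.05 0 0.08;0 0 -0.05 0 0.08;0 0 -0.045 0 0.08;0 0 -0.0225 0 0.08;0 0 0 0 0.08;0 0 0 0 0.08'; python3 -m creep '0 0 0 0 0;0 0 0 0 0;0 0 0 0 0;0 0 0 0 0;0 0 0 0 0' 55
```

```text
time_s: 43.98
tool_pos: [0.4338, 0.2875, 0.0544]
tool_rot: [180.0, 0.1, -155.4]
force: [0.8, 0.9, 1.1]
grip_width: 0.0804
grasp_force: 0.0
time_s: 44.6
tool_pos: [0.4329, 0.2872, 0.0531]
tool_rot: [-180.0, 0.0, -155.3]
force: [0.4, -0.9, 1.7]
grip_width: 0.0417
grasp_force: 54.8
```

```bash
python3 -m creep '0 0 0.05 0 0;0 0 0.05 0 0;0.02 -0.03 0.047 -7 0;0.03 -0.045 0 -7 0;0.03 -0.045 0 -7.6 0;0.0291 -0.0396 0 0 0;0 0 0 0 0;0 0 0 0 0'; python3 -m creep '0 0 -0.05 0 0;0 0 -0.043 0 0;0 0 -0.015 0 0;0 0 -0.005 0 0;0 0 0 0 0;0 0 0 0 0'; python3 -m creep '0 0 -0.006 0 0;0 0 0 0 0'
```

```text
time_s: 45.6
tool_pos: [0.5411, 0.1284, 0.1993]
tool_rot: [180.0, -0.1, -176.9]
force: [1.3, 0.0, -1.8]
grip_width: 0.042
grasp_force: 54.8
time_s: 46.35
tool_pos: [0.5436, 0.1285, 0.09]
tool_rot: [180.0, 0.2, -176.9]
force: [-0.6, -2.1, 6.6]
grip_width: 0.0416
grasp_force: 55.0
time_s: 46.6
tool_pos: [0.5476, 0.1286, 0.0875]
tool_rot: [179.9, 0.7, -176.9]
force: [2.3, -3.4, 17.7]
grip_width: 0.0412
grasp_force: 55.0
```

```bash
python3 -m creep '0 0 0.02 0 0;0 0 0.045 0 0;0 0 0 0 0;0 0 0 0 0'; python3 - <<'E'
from h import *
im=cams.read_camera("wrist");k=cams.calibration("wrist");print(get_obs()["tool_pos"].round(4))
cv2.imwrite("pics/w9.png",im[:,:,::-1])
a=np.radians(3.13);ex=np.array([np.cos(a),np.sin(a)]);ey=np.array([-ex[1],ex[0]])
c=get_obs()["tool_pos"][:2]
print(proj("wrist",[np.r_[c-.032*ex+s*.021*ey,get_obs()["tool_pos"][2]-.053] for s in(1,-1)],k).round(1).tolist())
s=np.array([.542,.1276])
print("rim",proj("wrist",[np.r_[s-.035*ex+t*.024*ey,.039] for t in(1,-1)],k).round(1).tolist())
E
```

```text
time_s: 47.1
tool_pos: [0.5415, 0.1288, 0.1463]
tool_rot: [180.0, 0.0, -176.9]
force: [-0.1, -0.9, -2.8]
grip_width: 0.0414
grasp_force: 55.0
[0.541  0.1284 0.1454]
[[341.8, 173.6], [284.3, 173.6]]
rim [[339.0, 162.2], [285.8, 162.3]]
```

View pics/w9.png

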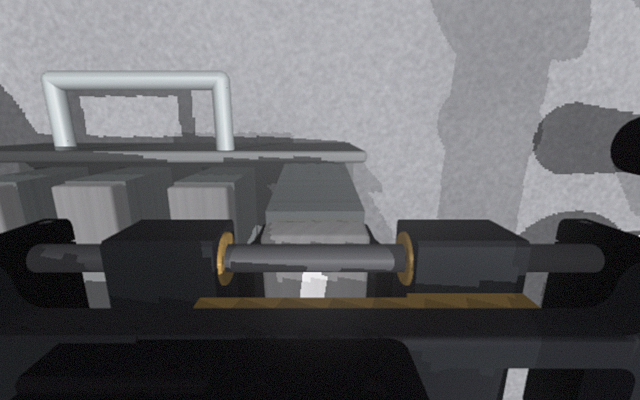

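This wrist view shows the held tin slightly tilted again: bottom edge at row 163 instead of 174. Its front edge caught the front rim, so the slot lies about 2 mm further in x. I straighten it on the counter as before.

```bash
python3 -m creep '0 0 0.052 0 0;0.012 0.05 0 0 0;0.023 0.056 0 0 0;0.0235 0.056 0 0 0;0 0 -0.06 0 0;0 0 -0.06 0 0;0 0 -0.008 0 0;0 0 0 0 0'; python3 -m creep '0 0 -0.007 0 0;0 0 0 0 0'; python3 -m creep '0 0 -0.005 0 0;0 0 0 0 0'
```

```text
time_s: 48.15
tool_pos: [0.6005, 0.2898, 0.0704]
tool_rot: [-180.0, -0.0, -176.9]
force: [-1.0, -0.1, -2.0]
grip_width: 0.0413
grasp_force: 55.0
time_s: 48.4
tool_pos: [0.6012, 0.2902, 0.0648]
tool_rot: [179.9, 0.1, -176.9]
force: [0.0, -0.5, -2.5]
grip_width: 0.0416
grasp_force: 55.0
time_s: 48.65
tool_pos: [0.6001, 0.2898, 0.058]
tool_rot: [180.0, -0.0, -176.9]
force: [-0.9, 0.5, -2.8]
grip_width: 0.0415
grasp_force: 55.0
```

```bash
python3 -m creep '0 0 -0.003 0 0;0 0 0 0 0'; python3 -m creep '0 0 -0.002 0 0;0 0 0 0 0;-0.01 0 0 0 0;-0.01 0 0 0 0;-0.01 0 0 0 0;-0.01 0 0 0 0;-0.01 0 0 0 0;0 0 0 0 0' 8
```

```text
time_s: 48.9
tool_pos: [0.6003, 0.2898, 0.0549]
tool_rot: [180.0, -0.0, -176.9]
force: [0.1, -1.1, -2.5]
grip_width: 0.0415
grasp_force: 55.0
time_s: 49.9
tool_pos: [0.5487, 0.29, 0.053]
tool_rot: [180.0, -0.1, -176.9]
force: [-1.0, 0.2, -0.3]
grip_width: 0.0418
grasp_force: 8.0
```

```bash
python3 -m creep '0 0 0 0 0.06;0 0 0 0 0.087;0 0 0.06 0 0.087;0 0 0.06 0 0.087;0.045 0 0.047 0 0.087;0.045 0 0 0 0.087;0 0 0 0 0.087;0 0 0 0 0.087';  python3 - <<'E'
from h import *
for lo in(195,175,150): im=tins("wrist",1500,12000,lo=lo)
cv2.imwrite("pics/w10.png",im[:,:,::-1])
tins("top")
# rim edges of the empty slot 4 as seen here (rim at z .039)
k=cams.calibration("wrist");a=np.radians(3.13);ex=np.array([np.cos(a),np.sin(a)]);ey=np.array([-ex[1],ex[0]])
s=np.array([.542,.1276]);print(proj("wrist",[np.r_[s+p*.035*ex+q*.024*ey,.039] for p,q in((-1,-1),(1,-1),(1,1),(-1,1))],k).round(1).tolist())
g=im.astype(float).mean(2);u=proj("wrist",[np.r_[s,.039]],k)[0].astype(int);print(u)
d=np.diff(g[:,u[0]-4:u[0]+5].mean(1));print("rows",[(r,int(d[r])) for r in range(max(0,u[1]-65),u[1]+65) if abs(d[r])>6])
d=np.diff(g[u[1]-4:u[1]+5].mean(0));print("cols",[(r,int(d[r])) for r in range(u[0]-45,u[0]+45) if abs(d[r])>6])
E
```

```text
time_s: 50.9
tool_pos: [0.6379, 0.2897, 0.2173]
tool_rot: [-180.0, -0.1, -176.9]
force: [0.0, 0.2, 0.0]
grip_width: 0.0865
grasp_force: 0.0
[0.6375 0.2901 0.2176] [ 1.800e+02 -1.000e-01 -1.769e+02]
wrist 3783 [33. 76.] [544.9  48.5  61.3  40.4   3.1]
wrist 3381 [321.  92.] [544.6 291.5  59.6  38.4   3. ]
[0.6374 0.2903 0.218 ] [ 1.800e+02 -1.000e-01 -1.769e+02]
wrist 3837 [32. 76.] [544.7  48.6  61.3  40.9   3.1]
wrist 3437 [321.  93.] [545.9 291.6  61.4  39.1   3.1]
[0.6375 0.2904 0.2182] [ 180.    -0.  -176.9]
wrist 4158 [34. 76.] [545.4  50.7  63.1  45.6   3.1]
[0.6376 0.2904 0.2184] [ 180.    -0.  -176.9]
top 259 [214. 186.] [545.7 288.7  61.5  37.6   4.1]
top 257 [293. 185.] [547.6  50.9  60.3  38.1   3.9]
[[141.6, 54.2], [150.4, 122.7], [193.6, 122.7], [187.1, 54.2]]
[168  89]
rows [(41, 18), (42, 29), (43, 9), (54, -30), (55, -30), (59, 41), (60, 16), (84, 12), (85, 7), (121, -23), (122, -6), (123, 30), (124, 11), (130, -12), (131, -7), (140, -23), (141, -18), (153, 22)]
cols [(144, -9), (145, -28), (146, -18), (156, 13), (157, 12), (163, 16), (164, 10), (183, -8), (184, -19), (185, -21), (188, 6), (189, 30), (190, 18), (202, -27), (203, -23), (211, 8), (212, 29)]
```

Slot 4's rim fits my estimate within 1 mm, so I regrasp with the tin centred and aim 1.5 mm further in x and slightly lower in y, descending slowly at the rim.

```bash
python3 -m creep '-0.05 0.0005 0 0 0.08;-0.0424 0 0 0 0.08;0 0 -0.05 0 0.08;0 0 -0.05 0 0.08;0 0 -0.045 0 0.08;0 0 -0.02 0 0.08;0 0 0 0 0.08;0 0 0 0 0.08'; python3 -m creep '0 0 0 0 0;0 0 0 0 0;0 0 0 0 0;0 0 0 0 0;0 0 0 0 0' 58; python3 -m creep '0 0 0.03 0 0;0 0 0.04 0 0;0 0 0.04 0 0;0 0 0.036 0 0;0 -0.03 0 0 0;-0.0005 -0.045 0 0 0;-0.0005 -0.045 0 0 0;0 -0.03 0 0 0'; python3 -m creep '0 -0.014 0 0 0;0 0 0 0 0;0 0 0 0 0;0 0 0 0 0;0 0 0 0 0'
```

```text
time_s: 52.1
tool_pos: [0.5475, 0.2911, 0.0553]
tool_rot: [179.9, 0.2, -176.9]
force: [-0.1, -0.4, 0.8]
grip_width: 0.08
grasp_force: 0.0
time_s: 52.72
tool_pos: [0.5462, 0.2903, 0.0532]
tool_rot: [-180.0, 0.0, -176.9]
force: [-0.4, -0.7, 0.7]
grip_width: 0.0417
grasp_force: 58.0
time_s: 53.72
tool_pos: [0.5447, 0.1374, 0.1987]
tool_rot: [-180.0, -0.1, -177.1]
force: [-0.4, -0.2, -2.2]
grip_width: 0.0418
grasp_force: 58.0
time_s: 54.35
tool_pos: [0.5451, 0.1273, 0.1991]
tool_rot: [180.0, -0.0, -176.8]
force: [0.6, 0.3, -3.2]
grip_width: 0.0419
grasp_force: 58.0
```

```bash
python3 -m creep '0 -0.0004 -0.04 0 0;0 0 -0.04 0 0;0 0 -0.022 0 0;0 0 0 0 0;0 0 0 0 0;0 0 0 0 0'; python3 -m creep '0 0 -0.005 0 0;0 0 0 0 0'; python3 -m creep '0 0 -0.003 0 0;0 0 0 0 0'; python3 -m creep '0 0 -0.002 0 0;0 0 0 0 0'
```

```text
time_s: 55.1
tool_pos: [0.5462, 0.1263, 0.0987]
tool_rot: [179.9, 0.1, -176.9]
force: [-0.1, 0.7, -3.0]
grip_width: 0.0416
grasp_force: 58.0
time_s: 55.35
tool_pos: [0.5449, 0.126, 0.0921]
tool_rot: [180.0, -0.0, -176.9]
force: [0.7, 0.8, -2.6]
grip_width: 0.0416
grasp_force: 58.0
time_s: 55.6
tool_pos: [0.5449, 0.1259, 0.0889]
tool_rot: [-180.0, -0.0, -176.9]
force: [-0.5, -1.0, -1.5]
grip_width: 0.0417
grasp_force: 58.0
time_s: 55.85
tool_pos: [0.545, 0.1259, 0.087]
tool_rot: [-180.0, -0.0, -176.9]
force: [-0.7, 0.1, -3.3]
grip_width: 0.0417
grasp_force: 58.0
```

Inside the slot with no contact; continue.

```bash
python3 -m creep '0 0 -0.006 0 0;0 0 0 0 0';python3 -m creep '0 0 -0.006 0 0;0 0 0 0 0'; python3 -m creep '0 0 -0.005 0 0;0 0 0 0 0'; python3 -m creep '0 0 -0.002 0 0;0 0 0 0 0'
```

```text
time_s: 56.1
tool_pos: [0.5446, 0.1258, 0.0805]
tool_rot: [-180.0, -0.1, -176.9]
force: [-0.1, 0.5, -2.6]
grip_width: 0.0414
grasp_force: 58.0
time_s: 56.35
tool_pos: [0.5447, 0.1258, 0.0746]
tool_rot: [-180.0, -0.1, -176.9]
force: [-0.3, -1.4, -2.4]
grip_width: 0.0415
grasp_force: 58.0
time_s: 56.6
tool_pos: [0.5448, 0.1259, 0.0697]
tool_rot: [-180.0, -0.0, -176.9]
force: [0.1, 0.3, -2.2]
grip_width: 0.0417
grasp_force: 58.0
time_s: 56.85
tool_pos: [0.5451, 0.1259, 0.0681]
tool_rot: [180.0, -0.0, -176.9]
force: [-0.5, -0.4, -1.9]
grip_width: 0.0416
grasp_force: 58.0
```

```bash
python3 -m creep '0 0 -0.001 0 0;0 0 0 0 0.06;0 0 0 0 0.06;0 0 0 0 0.06;0 0 0.045 0 0.06;0 0 0.045 0 0;-0.001 0 0 0 0;0 0 0 0 0';python3 -m creep '0 0 0 0 0;0 0 0 0 0;0 0 -0.02 0 0;0 0 -0.01 0 0;0 0 -0.004 0 0;0 0 -0.004 0 0;0 0 -0.003 0 0;0 0 0 0 0';python3 -m creep '0 0 -0.003 0 0;0 0 -0.002 0 0;0 0 0 0 0'
```

```text
time_s: 57.85
tool_pos: [0.5437, 0.126, 0.1568]
tool_rot: [180.0, -0.0, -176.9]
force: [-1.3, 0.6, 0.5]
grip_width: 0.0379
grasp_force: 0.0
time_s: 58.85
tool_pos: [0.5461, 0.1261, 0.1184]
tool_rot: [179.9, 0.2, -176.9]
force: [-1.1, -0.3, 8.6]
grip_width: -0.0002
grasp_force: 4.5
time_s: 59.22
tool_pos: [0.5504, 0.1264, 0.1181]
tool_rot: [179.8, 0.8, -177.0]
force: [-1.1, -2.4, 27.0]
grip_width: 0.0004
grasp_force: 13.4
```

```bash
python3 -m creep '0 0 0.06 0 0.04;-0.01 0.05 0.05 -10 0.04;-0.01 0.06 0 -10 0.04;-0.01 0.06 0 -10 0.04;0 0 0 -10 0.04;0 0 0 -10 0.04;0 0 0 -10 0.04;0 0 0 -10 0.04'; python3 - <<'E'
from h import *
im=tins("top",z=.118);tins("top",lo=120,z=.118)
cv2.imwrite("pics/t11.png",cv2.resize(im[120:260,240:380,::-1],(600,600),interpolation=cv2.INTER_CUBIC))
for e in finder.tip_of("tray_handle","top")[:1]: print(ray("top",e["xy"],.1))
E
```

```text
time_s: 60.22
tool_pos: [0.5156, 0.2898, 0.2148]
tool_rot: [180.0, 0.0, 112.7]
force: [0.1, -1.0, -0.7]
grip_width: 0.0399
grasp_force: 0.0
[0.5157 0.2898 0.2148] [180.    0.  112.4]
top 252 [343. 179.] [ 5.609e+02 -1.015e+02  5.700e+01  3.880e+01 -4.000e-01]
[0.5156 0.2898 0.2148] [180.   0. 113.]
top 278 [343. 179.] [ 5.609e+02 -1.015e+02  6.300e+01  3.890e+01 -4.000e-01]
top 152 [265. 354.] [ 45.9 130.4  53.5  42.9 -31.9]
[[0.55417324 0.03675127]]
```

View pics/t11.png

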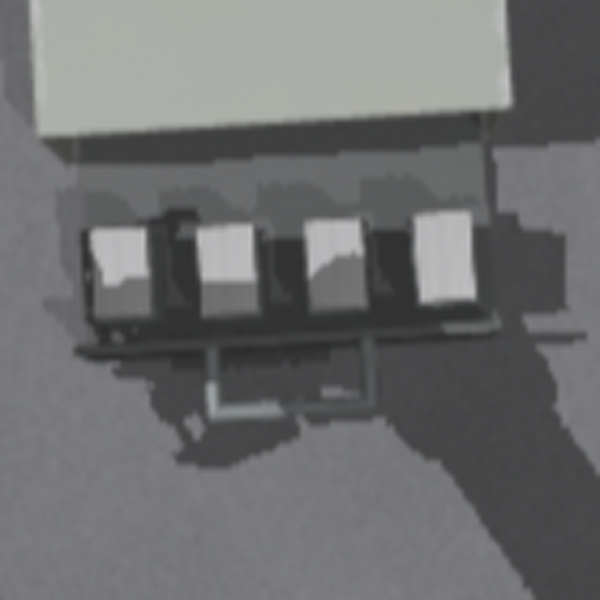

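All four tins stand upright in their slots, with lids in a row at columns 122–445 of the crop, and the tray is still out. Now I grip the handle and push it in.

```bash
python3 -m creep '-0.011 -0.05 0 -9.8 0.04;-0.014 -0.058 0 -9.8 0.04;-0.014 -0.058 0 0 0.04;-0.014 -0.058 0 0 0.04;-0.014 -0.058 0 0 0.04;0 0 0 0 0.04;0 0 0 0 0.04'; python3 -m creep '0 0 -0.05 0 0.04;0 0 -0.05 0 0.04;0 0 -0.025 0 0.04;0 0 0 0 0.04;0 0 0 0 0;0 0 0 0 0;0 0 0 0 0;0 0 0 0 0' 40
```

```text
time_s: 61.25
tool_pos: [0.4486, 0.0082, 0.2152]
tool_rot: [179.9, -0.1, 93.6]
force: [0.5, 0.7, 0.9]
grip_width: 0.0399
grasp_force: 0.0
time_s: 62.25
tool_pos: [0.4497, 0.0082, 0.0911]
tool_rot: [179.8, -0.1, 93.5]
force: [0.9, 0.5, 4.2]
grip_width: 0.0107
grasp_force: 40.0
```

```bash
python3 -m creep '0.005 0.0003 0 0 0;0.01 0.0005 0 0 0;0.012 0.0007 0 0 0;0.012 0.0007 0 0 0;0.012 0.0007 0 0 0;0.012 0.0007 0 0 0;0.012 0.0007 0 0 0;0.012 0.0007 0 0 0'; python3 -m creep '0.012 0.0007 0 0 0;0.012 0.0007 0 0 0;0.012 0.0007 0 0 0;0.01 0.0005 0 0 0;0.008 0.0004 0 0 0;0.004 0.0002 0 0 0;0 0 0 0 0;0 0 0 0 0'
```

```text
time_s: 63.25
tool_pos: [0.5357, 0.013, 0.0911]
tool_rot: [-180.0, -0.1, 93.5]
force: [-2.7, 0.8, 9.5]
grip_width: 0.0109
grasp_force: 40.0
time_s: 64.25
tool_pos: [0.5944, 0.0162, 0.0912]
tool_rot: [179.9, -0.0, 93.5]
force: [0.4, 1.7, 6.1]
grip_width: 0.011
grasp_force: 40.0
```

```bash
python3 -m creep '0.004 0.0002 0 0 0;0 0 0 0 0'; python3 -m creep '0.003 0.0002 0 0 0;0 0 0 0 0;0 0 0 0 0'
```

```text
time_s: 64.5
tool_pos: [0.598, 0.0164, 0.0912]
tool_rot: [179.9, -0.0, 93.5]
force: [-0.4, 0.8, 6.3]
grip_width: 0.0107
grasp_force: 40.0
time_s: 64.88
tool_pos: [0.5984, 0.0165, 0.0911]
tool_rot: [-179.7, -0.1, 93.5]
force: [-7.9, 0.4, 13.4]
grip_width: 0.011
grasp_force: 40.0
```

At its stop. Release, lift away and check.

```bash
python3 -m creep '0 0 0 0 0.04;0 0 0 0 0.04;0 0 0 0 0.04;0 0 0.04 0 0.04;0 0 0.05 0 0.04;0 0 0.05 0 0.04;0 0.05 0 0 0.04;0 0.06 0 0 0.04'; python3 -m creep '-0.02 0.06 0 0 0.04;-0.02 0.06 0 0 0.04;0 0 0 0 0.04;0 0 0 0 0.04'; python3 - <<'E'
from h import *
for c in("top","scene"):
    cams.read_camera(c)
    for n in("tray_handle","tin1"): print(c,n,[(round(e["p"],2),ray(c,e["xy"],.1 if n[1]=="r" else 0).round(3).tolist()) for e in finder.tip_of(n,c)[:5]])
E
```

```text
time_s: 65.88
tool_pos: [0.6011, 0.1259, 0.2311]
tool_rot: [179.9, -0.0, 93.2]
force: [0.1, 1.0, 0.1]
grip_width: 0.0397
grasp_force: 0.0
time_s: 66.38
tool_pos: [0.5609, 0.2444, 0.2297]
tool_rot: [-180.0, 0.1, 93.5]
force: [0.8, -0.1, 0.0]
grip_width: 0.0399
grasp_force: 0.0
top tray_handle [(0.87, [[0.596, 0.018]]), (0.22, [[0.63, -0.383]])]
top tin1 [(0.6, [[0.689, -0.089]]), (0.6, [[0.701, 0.056]]), (0.59, [[0.701, 0.138]]), (0.38, [[0.701, -0.014]])]
scene tray_handle [(0.87, [[0.597, 0.014]])]
scene tin1 [(0.33, [[0.288, 0.414]])]
```

```bash
python3 -c "
from cell import ticket
print(ticket.sign_off())"
```

```text
the job is handed in; nothing more can be done
None
```

I stood all four tins in their own slots, pressed every lid home, pushed the tray in to its stop and handed the job in; the hand-in gave no verdict, so I don't know the judged result. Two of the tins tilted in the grip, so I straightened each on the counter before placing it.

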